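# Load a test bar on the lever stand and hold it at mid-scale

## Robot

A 6-joint arm with a two-finger parallel gripper is mounted at the origin on a cart in front of the work surface, level with it; the furniture and walls round the work are solid. World frame = base frame: x ahead of the robot, y to its left, z up, the work surface at z = 0. Lengths are in mm, angles in rad, forces in N, time in s.
With the tool pointing down it reaches from about 325 to 1000 mm from the base axis. Payload 5.1 kg.
Tool frame: the origin (TCP) lies on the centre line of the jaws, within the pads' length; the fingertips stand 8 mm ahead of it and the grasp point (between the pads) lies 11 mm behind it; y points along the fingers, x is the direction in which the jaws open and shut, and the axes are right-handed (so a half turn about y gives the same grasp; the last joint's range is limited). The gripper opens to 85 mm and grips with 20 to 120 N. Pads are 22 mm wide; open, the fingers measure 114 mm over their backs; the gripper's body (76 mm by 85 mm) begins 54 mm behind the grasp point. The pads swing forward as they close: fully open they stand 13 mm farther back than shut.
Start: joints at [1.245, 0.124, 1.65, -0, 1.367, -0.083], TCP at [156.296, 630.917, 239.322] pointing down, gripper open.
Joint ranges: [-2.61, 2.61], [-1.02, 2.33], [0.03, 2.71], [-1.35, 4.49], [0.32, 2.68], [-2.91, 2.91]. Speed limits (rad/s): [2.57, 2.57, 3.14, 3.14, 3.14, 3.14].

## Interface

Orientations are given as a 3x3 rotation matrix whose columns are the frame's x, y, z axes.
In Python, from bench import r, viewer, order gives the robot as it stands.
- The arm moves only by the tool carry_out, never from a script. Its argument "commands" is a list of rows, each an object of numbers: "x", "y", "z": the shift along the tool's x, y, z in m; "rx", "ry", "rz": the turn, a rotation vector about the tool's x, y, z in rad; "fingers": the opening, from 0 (shut) to 1 (fully open). A call has 1 to 12 rows; each row shifts and turns the commanded pose from where the row before left it, along the tool's axes as they then stand; what a row does not reach is not made up. A row lasts 1/12 s, in which the tool goes at most 41.7 mm and 7.16 degrees, less where a joint would pass 70% of its speed; a pose out of reach is approached as far as the arm can. A call with a gripper value outside its range is refused whole. The fingers move at their own pace and stop on an object; "grip_force" is the grip in N (left out, the last holds). Time passes only in rows, so rows that do not move let the fingers close. It gives the time, the measured TCP pose, the force and the opening at its end, in the units of the state.
- r.sense(): the state, without advancing time (a new reading comes with each control period).
- viewer.grab_frame(name): name is "side" or "top"; returns (picture, depth): 384x512x3 uint8, red, green, blue; 384x512 float32, mm along the optical axis (not along the pixel's ray), 0 where there is no reading.
- viewer.camera_model(name): a dict with "camera_matrix" (3x3 intrinsics, pixels), "view" (4x4, takes a point from world to camera coordinates). Camera axes: x right, y down, z forward; pixel columns grow to the right and rows downward; lengths in mm; the calibration is good to about 2 mm. A picture is of the moment at which its call begins. camera_model takes no time and is no camera call.
- order.finish_job(): hands the job in, once; it reports no verdict.
The state is a dict: "time_s": time; "joint_positions": joint angles; "dq": joint speeds; "tau": joint torques, N m; "ee_pos": TCP position; "tool_rot": TCP orientation; "wrist_force": force on the tool from outside, world axes, zero at the start; "wrist_torque": the same for the moment, N m; "grip_width": finger opening in mm.
Only numpy, scipy, OpenCV 4.12 (cv2) and the standard library are available. Lean on these libraries where they do the work, as an engineer would, in place of code of your own. Each camera call takes 0.05 s, during which the arm holds its last target.

## Task

Slide the loose moulded test bar, ringed end first, under the raised foot of the lever test stand, lay it flat on the steel table with its scribed ring centred below the foot, and let go of it. Then press the lever down by its black grip until the hand of the dial points straight up, never letting the hand run round towards the end of its scale, and finish while still holding the lever there; leave the things standing round about alone.

Things in the scene. Friction and masses are not known exactly. Their poses are not given: they have to be found in the camera images.
- test_bar: loose stiff white plastic bar, 160 long x 40 wide x 8 mm thick, 55 g, lying flat, ring up. Origin: centre of its underside; x along its length to the ringed end, z up. Hanging hole (16 x 12 mm) at x = -70 mm near the plain end. Gripped across its 40 mm width about x = -60 mm, the gripper stays clear of stand and lever when the ring is below the foot
- bar_ring (a point): centre of the scribed ring (30 mm across) on the bar's upper face, 25 mm from the ringed end (bar frame x = +55, y = 0, z = +8 mm)
- stand: fixed bench lever test stand. Origin on the worktop straight below the foot's axis; -x is its front, facing roughly to the robot, +y its left as the robot sees it, z up. Grey base 120 mm wide, x = -85 to +115 mm. On it a steel table 70 mm wide (y +-35), from its front edge at x = -85 to x = +31 mm, top 40 mm above the worktop. Round column behind, at x = +85, 297 mm high
- table_spot (a point): point on the table's top straight below the centre of the foot (stand frame 0, 0, +40 mm); axes as the stand's
- foot (a point): centre of the underside of the foot, a steel disc 18 mm across. With the lever up it hangs 22 mm above the table; it goes down 4 mm for every 0.1 rad of the lever until it rests on the bar
- dial (a point): centre of the round dial's white face (dial 60 mm across, 24 thick, facing the stand's front), 58 mm above the foot's underside; it moves up and down with the foot
- housing (a point): centre of the top of the fixed grey pinion housing above the dial: 50 mm deep (stand x -22 to +28), 120 wide (y -30 to +90), from 176 to 262 mm above the worktop. The lever crosses its front (stand x = -28 to -45)
- pivot (a point): lever pivot, at the front of the housing (stand frame -34, +48, +217 mm); its axis is level, along the stand's x; the lever runs from it to the right (-y)
- lever_grip (a point): centre of the lever's black grip, a round bar 22 mm thick, 64 mm long, level along the stand's x, free all round. At rest at stand frame (-34, -122, +260) mm. It swings about the pivot with radius 175 mm, almost straight down, about 78 mm to the wanted reading. Press it from above with shut fingers, or grip it; a spring lifts it back when let go
- lever (a joint): lever angle, rad: 0 = up at its rest stop, grows as it is pressed, 0.55 = lower stop. The foot meets the bar at about 0.35, the hand stands straight up at about 0.45 and reaches its end at about 0.55. Down force at the grip: about 3 N to start, 4 N just before the foot meets the bar, about 7 N at the wanted reading
- dial_hand (a joint): angle of the dial's hand, rad, clockwise from the front: 0 = no load (points lower left), 2.36 = straight up, half scale, 10 N on the bar; 4.71 = end of scale (lower right). Turns 2.36 rad per 0.1 rad of the lever once the foot rests on the bar; without a bar under the foot it does not turn
- timer: small square timer, 58 x 58 x 16 mm, a bystander; origin at the centre of its underside
- marker: marker pen, 122 mm long, 13 mm thick, a bystander; origin at the middle of its underside
- tape_roll: roll of tape lying flat, 80 mm across, 18 mm high, a bystander; origin at the centre of its underside

How it is judged:
By the outcome, as a careful person would: the job done as asked, in the order asked, and still so for the second after the job is handed in, while the arm keeps its last pose, push and grip.
It also fails if it takes over 58 s, if anything falls off the work surface, if the arm or the gripper's body presses on something with over 40 N, if the wrist force passes 120 N, or if a joint passes its speed limit or range.

## Working session

There is one attempt and no reset: what is moved stays moved. The work goes in short steps, Python scripts to look and compute and a tool call to move; the robot and the scene stay as the last step left them, time stands still between calls to the robot, and variables do not carry over. Pictures are saved under pics/ and viewed, and the job is handed in when it is done.

Besides the shell and the picture viewer there is one more tool, called after "Emit:" as name(argument=value, ...), one argument or row to a line, values as JSON. carry_out: Moves the arm, as the interface text tells. Its arguments: {"type":"object","properties":{"commands":{"type":"array","items":{"type":"object","properties":{"x":{"type":"number"},"y":{"type":"number"},"z":{"type":"number"},"rx":{"type":"number"},"ry":{"type":"number"},"rz":{"type":"number"},"fingers":{"type":"number"}}}},"grip_force":{"type":"number"}},"required":["commands"]}

```bash
ls; mkdir -p pics; cat > h.py <<'E'
import numpy as np, cv2
from bench import r, viewer, order
def grab(n,tag):
    p,d=viewer.grab_frame(n); cv2.imwrite(f'pics/{tag}.png',p[:,:,::-1]); np.save(f'pics/{tag}_d.npy',d); return p,d
def crop(tag,u0,v0,u1,v1,s):
    p=cv2.imread(f'pics/{tag}.png')[v0:v1,u0:u1]; cv2.imwrite(f'pics/{tag}_c{u0}_{v0}.png',cv2.resize(p,None,fx=s,fy=s,interpolation=cv2.INTER_CUBIC))
def w(n,u,v,z=None,d=None):
    m=viewer.camera_model(n);K=np.array(m['camera_matrix']);V=np.array(m['view']);Vi=np.linalg.inv(V)
    ray=np.linalg.inv(K)@[u,v,1]
    if d is not None: return (Vi@np.r_[ray*d,1])[:3]
    o=Vi[:3,3];q=Vi[:3,:3]@ray
    return o+q*(z-o[2])/q[2]
def px(n,P):
    m=viewer.camera_model(n);c=(np.array(m['view'])@np.r_[P,1])[:3];q=np.array(m['camera_matrix'])@c
    return q[:2]/q[2]
E
python3 - <<'E'
from h import *
s=r.sense();print({k:np.round(v,3).tolist() for k,v in s.items()})
for n in('side','top'):
    grab(n,n+'0'); m=viewer.camera_model(n);print(n,np.round(np.array(m['camera_matrix']),1).tolist(),np.round(np.linalg.inv(m['view'])[:3],3).tolist())
E
```

```text
pics
{'time_s': 0.0, 'joint_positions': [1.245, 0.124, 1.652, 0.0, 1.367, -0.083], 'dq': [0.001, -0.0, -0.001, 0.002, 0.0, 0.002], 'tau': [-0.0, -42.362, -36.545, -0.0, 0.007, 0.0], 'ee_pos': [156.09, 630.363, 238.046], 'tool_rot': [[0.24, -0.001, -0.971], [0.971, -0.002, 0.24], [-0.002, -1.0, 0.0]], 'wrist_force': [-0.783, 0.513, 0.174], 'wrist_torque': [0.043, 0.025, 0.001], 'grip_width': 85.39}
side [[378.9, 0.0, 250.8], [0.0, 378.9, 191.7], [0.0, 0.0, 1.0]] [[0.934, -0.186, 0.304, 286.664], [-0.356, -0.446, 0.821, -871.958], [-0.017, -0.876, -0.483, 571.94]]
top [[390.9, 0.0, 259.8], [0.0, 390.9, 193.0], [0.0, 0.0, 1.0]] [[0.007, -0.983, 0.183, 364.359], [-1.0, -0.003, 0.018, -172.396], [-0.017, -0.183, -0.983, 1282.732]]
```

View pics/side0.png

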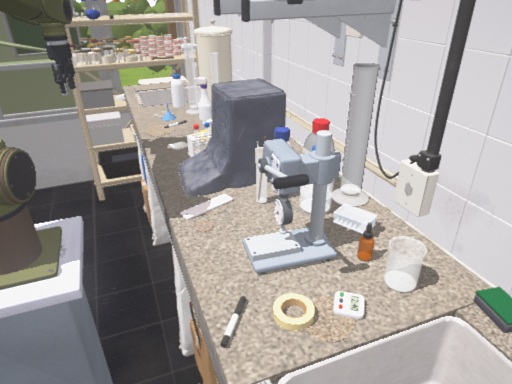

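View pics/top0.png

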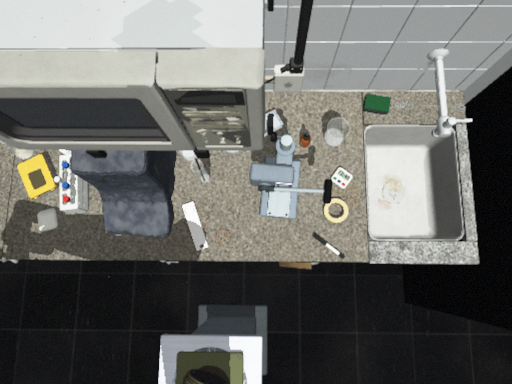

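```bash
python3 - <<'E'
from h import *
crop('top0',165,120,295,260,5); crop('top0',240,120,360,260,5);crop('side0',170,110,370,280,4)
E
```

```text
(no output)
```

View pics/top0_c165_120.png

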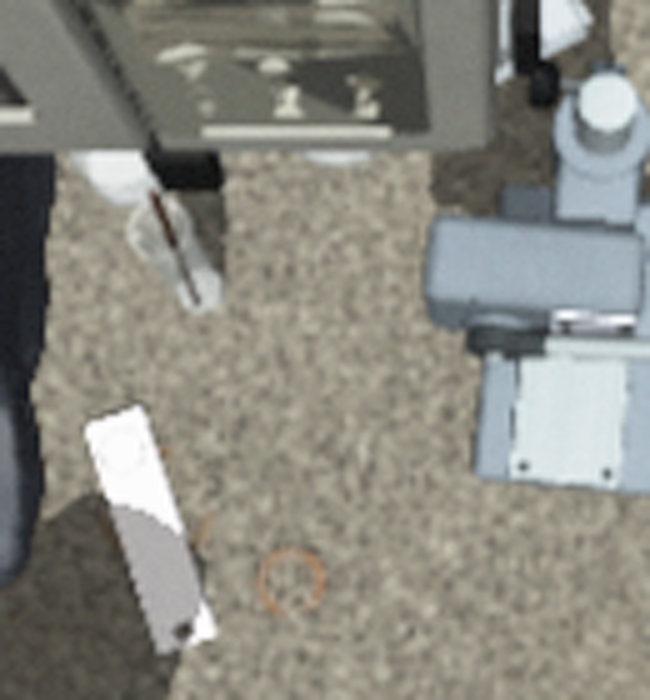

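View pics/top0_c240_120.png

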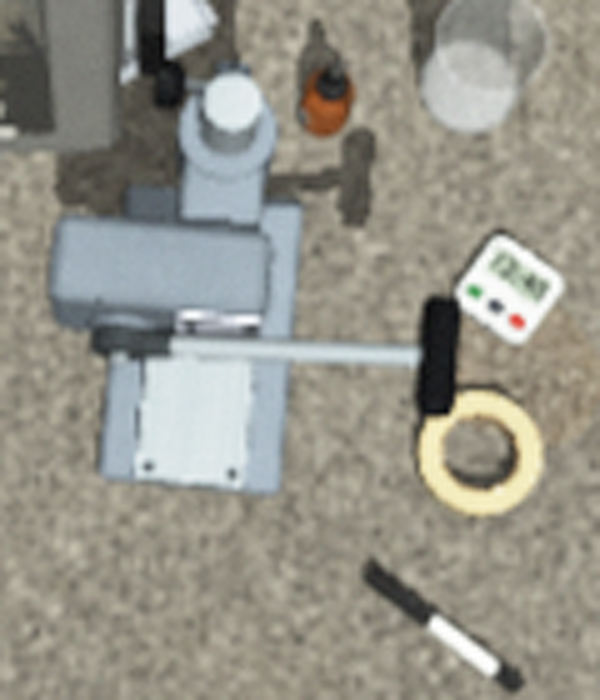

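View pics/side0_c170_110.png

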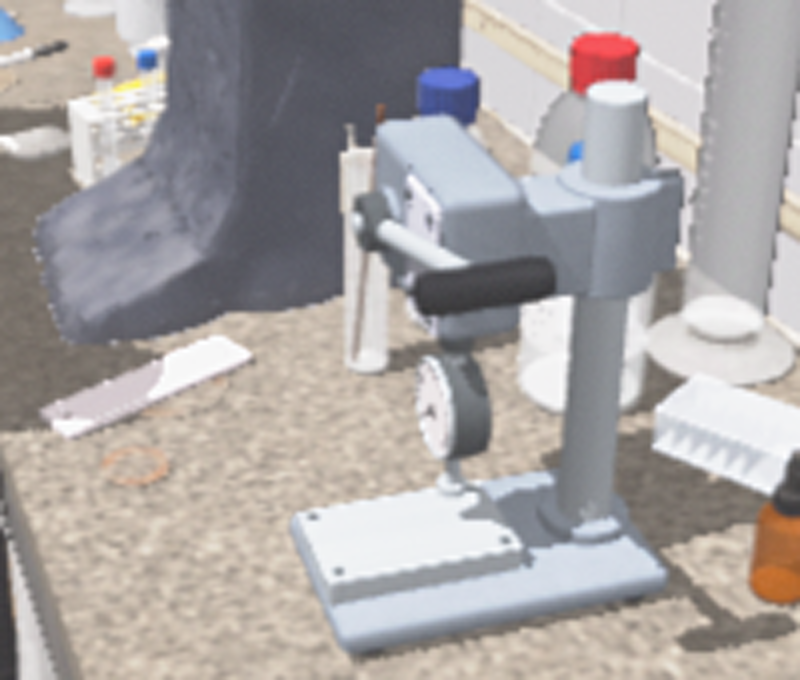

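```bash
python3 - <<'E'
from h import *
f=lambda l,z,o:[print(l_,np.round(w('top',l_[0]/5+o[0],l_[1]/5+o[1],z),1)) for l_ in l]
print('bar');f([(85,425),(143,405),(216,632),(158,653),(123,450),(183,630)],8,(165,120))
o=(240,120)
print('table');f([(135,482),(245,487),(147,466),(232,474),(148,360),(252,360)],40,o)
print('column top');f([(232,100)],297,o)
print('grip');f([(441,300),(436,412),(438,356)],260,o)
print('housing front edge right..');f([(55,222),(268,240),(265,322),(50,310)],262,o)
print('base top (guess 20)');f([(100,475),(278,492),(300,205)],20,o)
D=np.load('pics/side0_d.npy')
def s(u,v):
    U=170+u/4;V=110+v/4;print((u,v),np.round(w('side',U,V,d=D[int(round(V)),int(round(U))]),1))
print('side depth')
for q in [(350,540),(480,520),(420,300),(545,280),(490,290),(430,410),(450,150),(620,100),(150,385),(70,330),(45,240),(410,540),(340,510)]: s(*q)
Dt=np.load('pics/top0_d.npy')
for (u,v) in [(123,450),(183,500)]:
    U=165+u/5;V=120+v/5;print('topd',np.round(w('top',U,V,d=Dt[int(round(V)),int(round(U))]),1))
for (u,v) in [(190,420),(440,340),(441,380),(150,260),(232,100),(300,350),(480,415),(90,60)]:
    U=240+u/5;V=120+v/5;print('topd',u,v,np.round(w('top',U,V,d=Dt[int(round(V)),int(round(U))]),1))
for U,V in [(120,100),(140,215),(110,215),(160,170),(170,220)]:
    print('boot/hood',np.round(w('top',U,V,d=Dt[V,U]),1))
E
```

```text
bar
(85, 425) [560.9 108.    8. ]
(143, 405) [574.5  70.    8. ]
(216, 632) [425.5  16.9   8. ]
(158, 653) [411.8  54.1   8. ]
(123, 450) [544.3  82.1   8. ]
(183, 630) [426.6  38.4   8. ]
table
(135, 482) [ 520.2 -173.4   40. ]
(245, 487) [ 517.3 -243.6   40. ]
(147, 466) [ 530.5 -181.    40. ]
(232, 474) [ 525.6 -235.4   40. ]
(148, 360) [ 599.6 -181.5   40. ]
(252, 360) [ 599.8 -248.7   40. ]
column top
(232, 100) [ 690.2 -223.5  297. ]
grip
(441, 300) [ 591.1 -336.3  260. ]
(436, 412) [ 530.5 -332.1  260. ]
(438, 356) [ 560.6 -333.9  260. ]
housing front edge right..
(55, 222) [ 633.1 -129.7  262. ]
(268, 240) [ 623.4 -244.2  262. ]
(265, 322) [ 578.4 -242.2  262. ]
(50, 310) [ 584.6 -127.5  262. ]
base top (guess 20)
(100, 475) [ 527.2 -150.6   20. ]
(278, 492) [ 516.6 -266.1   20. ]
(300, 205) [ 708.8 -282.7   20. ]
side depth
(350, 540) [ 545.3 -211.7   39.8]
(480, 520) [ 622.8 -223.8   40.9]
(420, 300) [ 530.1 -337.3  261.5]
(545, 280) [ 587.8 -344.2  263.1]
(490, 290) [ 561.3 -342.9  262.8]
(430, 410) [ 592.3 -216.7  120.2]
(450, 150) [ 614.4 -187.7  262.1]
(620, 100) [ 686.4 -236.8  296.4]
(150, 385) [495.3  54.2   8. ]
(70, 330) [458.8 153.1  10.6]
(45, 240) [472.3 309.2  15.8]
(410, 540) [ 577.6 -224.5   39.6]
(340, 510) [ 549.6 -185.    42.1]
topd [544.5  82.4   6.6]
topd [512.   42.2   2.3]
topd 190 420 [ 561.2 -208.8   34.8]
topd 440 340 [ 567.2 -333.5  270.5]
topd 441 380 [ 546.  -333.7  269.2]
topd 150 260 [ 612.1 -180.9  262.4]
topd 232 100 [ 690.5 -223.6  296.2]
topd 300 350 [ 566.1 -261.9  247.5]
topd 480 415 [ 570.3 -401.1    3.6]
topd 90 60 [ 578.4 -157.8  676.2]
boot/hood [588.9  31.2 777.8]
boot/hood [522.7 234.6  41.6]
boot/hood [521.5 329.4  47.3]
boot/hood [648.2 151.5 135.8]
boot/hood [509.9 143.4  16.2]
```

Emit:
carry_out(
  commands=[
    {"x": -0.0252, "y": 0.0069, "z": -0.0207},
    {"x": -0.0252, "y": 0.0069, "z": -0.0207},
    {"x": -0.0252, "y": 0.0069, "z": -0.0207},
    {"x": -0.0252, "y": 0.0069, "z": -0.0207},
    {"x": -0.0252, "y": 0.0069, "z": -0.0207},
    {"x": -0.0252, "y": 0.0069, "z": -0.0207},
    {"x": -0.0252, "y": 0.0069, "z": -0.0207},
    {"x": -0.0252, "y": 0.0069, "z": -0.0207},
    {"x": -0.0252, "y": 0.0069, "z": -0.0207},
    {"x": -0.0252, "y": 0.0069, "z": -0.0207},
  ],
)

```text
validation failed for argument at $.co...
```

Emit:
carry_out(
  commands=[
    {"x": -0.0252, "y": 0.0069, "z": -0.0207},
    {"x": -0.0252, "y": 0.0069, "z": -0.0207},
    {"x": -0.0252, "y": 0.0069, "z": -0.0207},
    {"x": -0.0252, "y": 0.0069, "z": -0.0207},
    {"x": -0.0252, "y": 0.0069, "z": -0.0207},
    {"x": -0.0252, "y": 0.0069, "z": -0.0207},
    {"x": -0.0252, "y": 0.0069, "z": -0.0207},
    {"x": -0.0252, "y": 0.0069, "z": -0.0207},
    {"x": -0.0252, "y": 0.0069, "z": -0.0207},
    {"x": -0.0252, "y": 0.0069, "z": -0.0207},
  ],
)

```text
validation failed for argument at $.co...
```

Emit:
carry_out(
  commands=[
    {"ry": -0.1176},
    {"ry": -0.1176},
    {"ry": -0.1176},
    {"ry": -0.1176},
    {"ry": -0.1176},
    {},
    {},
  ],
)

```text
validation failed for argument at $.co...
```

Emit:
carry_out(
  commands=[
    {"x": -0.0252, "y": 0.0069, "z": -0.0207, "rx": 0, "ry": 0, "rz": 0, "fingers": 1},
    {"x": -0.0252, "y": 0.0069, "z": -0.0207, "rx": 0, "ry": 0, "rz": 0, "fingers": 1},
  ],
)

```text
time_s: 0.27
ee_pos: [184.1, 572.0, 224.9]
tool_rot: [[0.238, -0.0, -0.971], [0.971, -0.0, 0.238], [-0.0, -1.0, -0.0]]
wrist_force: [1.6, 0.3, 0.1]
grip_width: 85.1
```

Emit:
carry_out(
  commands=[
    {"x": -0.0252, "y": 0.0069, "z": -0.0207, "rx": 0, "ry": 0, "rz": 0, "fingers": 1},
    {"x": -0.0252, "y": 0.0069, "z": -0.0207, "rx": 0, "ry": 0, "rz": 0, "fingers": 1},
    {"x": -0.0252, "y": 0.0069, "z": -0.0207, "rx": 0, "ry": 0, "rz": 0, "fingers": 1},
    {"x": -0.0252, "y": 0.0069, "z": -0.0207, "rx": 0, "ry": 0, "rz": 0, "fingers": 1},
    {"x": -0.0252, "y": 0.0069, "z": -0.0207, "rx": 0, "ry": 0, "rz": 0, "fingers": 1},
    {"x": -0.0252, "y": 0.0069, "z": -0.0207, "rx": 0, "ry": 0, "rz": 0, "fingers": 1},
    {"x": -0.0252, "y": 0.0069, "z": -0.0207, "rx": 0, "ry": 0, "rz": 0, "fingers": 1},
    {"x": -0.0252, "y": 0.0069, "z": -0.0207, "rx": 0, "ry": 0, "rz": 0, "fingers": 1},
    {"x": -0.0252, "y": 0.0069, "z": -0.0207, "rx": 0, "ry": 0, "rz": 0, "fingers": 1},
  ],
)

```text
time_s: 1.02
ee_pos: [310.7, 305.5, 162.7]
tool_rot: [[0.24, -0.0, -0.971], [0.971, -0.0, 0.24], [-0.0, -1.0, 0.0]]
wrist_force: [-0.5, 0.4, -1.1]
grip_width: 85.5
```

Emit:
carry_out(
  commands=[
    {"x": -0.0252, "y": 0.0069, "z": -0.0207, "rx": 0, "ry": 0, "rz": 0, "fingers": 1},
    {"x": -0.0252, "y": 0.0069, "z": -0.0207, "rx": 0, "ry": 0, "rz": 0, "fingers": 1},
    {"x": -0.0252, "y": 0.0069, "z": -0.0207, "rx": 0, "ry": 0, "rz": 0, "fingers": 1},
    {"x": -0.0252, "y": 0.0069, "z": -0.0207, "rx": 0, "ry": 0, "rz": 0, "fingers": 1},
    {"x": -0.0252, "y": 0.0069, "z": -0.0207, "rx": 0, "ry": 0, "rz": 0, "fingers": 1},
    {"x": -0.0252, "y": 0.0069, "z": -0.0207, "rx": 0, "ry": 0, "rz": 0, "fingers": 1},
    {"x": -0.0252, "y": 0.0069, "z": -0.0207, "rx": 0, "ry": 0, "rz": 0, "fingers": 1},
    {"x": -0.0252, "y": 0.0069, "z": -0.0207, "rx": 0, "ry": 0, "rz": 0, "fingers": 1},
    {"x": -0.0252, "y": 0.0069, "z": -0.0207, "rx": 0, "ry": 0, "rz": 0, "fingers": 1},
  ],
)

```text
time_s: 1.77
ee_pos: [437.1, 40.5, 100.8]
tool_rot: [[0.241, -0.0, -0.971], [0.971, 0.0, 0.241], [0.0, -1.0, 0.0]]
wrist_force: [0.4, -0.1, 0.9]
grip_width: 85.7
```

Emit:
carry_out(
  commands=[
    {"x": 0, "y": 0, "z": 0, "rx": 0, "ry": -0.1176, "rz": 0, "fingers": 1},
    {"x": 0, "y": 0, "z": 0, "rx": 0, "ry": -0.1176, "rz": 0, "fingers": 1},
    {"x": 0, "y": 0, "z": 0, "rx": 0, "ry": -0.1176, "rz": 0, "fingers": 1},
    {"x": 0, "y": 0, "z": 0, "rx": 0, "ry": -0.1176, "rz": 0, "fingers": 1},
    {"x": 0, "y": 0, "z": 0, "rx": 0, "ry": -0.1176, "rz": 0, "fingers": 1},
    {"x": 0, "y": 0, "z": 0, "rx": 0, "ry": 0, "rz": 0, "fingers": 1},
    {"x": 0, "y": 0, "z": 0, "rx": 0, "ry": 0, "rz": 0, "fingers": 1},
  ],
)

```text
time_s: 2.35
ee_pos: [436.7, 42.2, 101.0]
tool_rot: [[-0.336, -0.001, -0.942], [0.942, 0.0, -0.336], [0.0, -1.0, 0.001]]
wrist_force: [-0.0, -0.7, 0.2]
grip_width: 85.0
```

Emit:
carry_out(
  commands=[
    {"x": 0, "y": 0.025, "z": 0, "rx": 0, "ry": 0, "rz": 0, "fingers": 1},
    {"x": 0, "y": 0.025, "z": 0, "rx": 0, "ry": 0, "rz": 0, "fingers": 1},
    {"x": 0, "y": 0.022, "z": 0, "rx": 0, "ry": 0, "rz": 0, "fingers": 1},
    {"x": 0, "y": 0.01, "z": 0, "rx": 0, "ry": 0, "rz": 0, "fingers": 1},
    {"x": 0, "y": 0.01, "z": 0, "rx": 0, "ry": 0, "rz": 0, "fingers": 1},
    {"x": 0, "y": 0, "z": 0, "rx": 0, "ry": 0, "rz": 0, "fingers": 1},
    {"x": 0, "y": 0, "z": 0, "rx": 0, "ry": 0, "rz": 0, "fingers": 1},
  ],
)

```text
time_s: 2.93
ee_pos: [437.3, 42.2, 9.6]
tool_rot: [[-0.338, 0.0, -0.941], [0.941, -0.0, -0.338], [-0.0, -1.0, -0.0]]
wrist_force: [0.5, 0.2, 0.9]
grip_width: 85.3
```

```bash
python3 - <<'E'
from h import *
grab('side','side1'); crop('side1',150,150,300,260,5); print(np.round(r.sense()['ee_pos'],1))
grab('top','top1'); crop('top1',150,170,270,290,5)
E
```

```text
[437.9  42.2  10.2]
```

View pics/side1_c150_150.png

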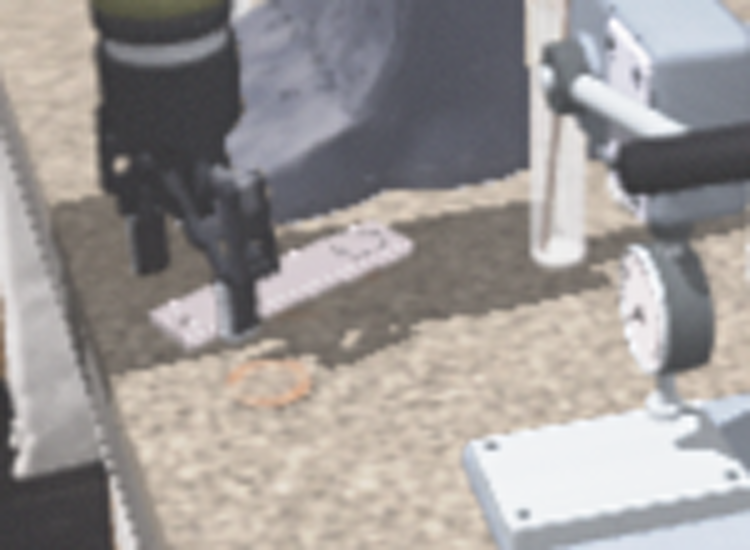

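View pics/top1_c150_170.png

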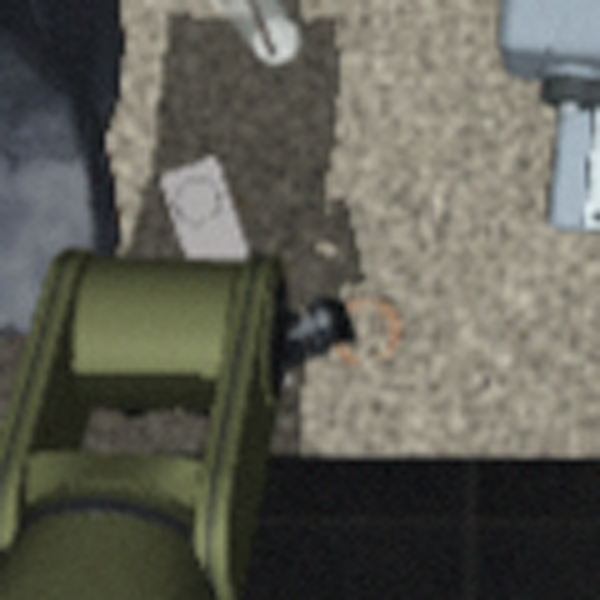

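The fingers straddle the bar near its plain end (side crop: near finger at about (238,330), bar's plain end at (170,330)). Closing.

Emit:
carry_out(
  commands=[
    {"x": 0, "y": 0, "z": 0, "rx": 0, "ry": 0, "rz": 0, "fingers": 0},
    {"x": 0, "y": 0, "z": 0, "rx": 0, "ry": 0, "rz": 0, "fingers": 0},
    {"x": 0, "y": 0, "z": 0, "rx": 0, "ry": 0, "rz": 0, "fingers": 0},
    {"x": 0, "y": 0, "z": 0, "rx": 0, "ry": 0, "rz": 0, "fingers": 0},
    {"x": 0, "y": 0, "z": 0, "rx": 0, "ry": 0, "rz": 0, "fingers": 0},
    {"x": 0, "y": 0, "z": 0, "rx": 0, "ry": 0, "rz": 0, "fingers": 0},
    {"x": 0, "y": 0, "z": 0, "rx": 0, "ry": 0, "rz": 0, "fingers": 0},
    {"x": 0, "y": 0, "z": 0, "rx": 0, "ry": 0, "rz": 0, "fingers": 0},
    {"x": 0, "y": 0, "z": 0, "rx": 0, "ry": 0, "rz": 0, "fingers": 0},
    {"x": 0, "y": 0, "z": 0, "rx": 0, "ry": 0, "rz": 0, "fingers": 0},
  ],
  grip_force=60,
)

```text
time_s: 3.87
ee_pos: [437.8, 42.2, 10.2]
tool_rot: [[-0.338, 0.001, -0.941], [0.941, -0.0, -0.338], [-0.001, -1.0, -0.001]]
wrist_force: [0.1, -0.2, 6.8]
grip_width: 37.7
```

Emit:
carry_out(
  commands=[
    {"x": 0, "y": -0.015, "z": 0, "rx": 0, "ry": 0, "rz": 0, "fingers": 0},
    {"x": 0, "y": -0.025, "z": 0, "rx": 0, "ry": 0, "rz": 0, "fingers": 0},
    {"x": 0, "y": -0.025, "z": 0, "rx": 0, "ry": 0, "rz": 0, "fingers": 0},
    {"x": 0, "y": -0.025, "z": 0, "rx": 0, "ry": 0, "rz": 0, "fingers": 0},
    {"x": 0, "y": 0, "z": 0, "rx": 0, "ry": 0, "rz": 0, "fingers": 0},
    {"x": 0, "y": 0, "z": 0, "rx": 0, "ry": 0, "rz": 0, "fingers": 0},
  ],
)

```text
time_s: 4.37
ee_pos: [437.9, 42.1, 100.6]
tool_rot: [[-0.338, 0.003, -0.941], [0.941, -0.0, -0.338], [-0.001, -1.0, -0.003]]
wrist_force: [0.9, 0.4, -1.0]
grip_width: 37.5
```

```bash
python3 - <<'E'
from h import *
grab('side','side2'); crop('side2',150,130,300,240,5)
grab('top','top2'); crop('top2',150,170,270,290,5)
s=r.sense();print(np.round(s['ee_pos'],1),s['grip_width'],np.round(s['wrist_force'],2))
E
```

```text
[436.   42.2  98. ] 37.56874136988194 [-0.12  0.36 -0.33]
```

View pics/side2_c150_130.png

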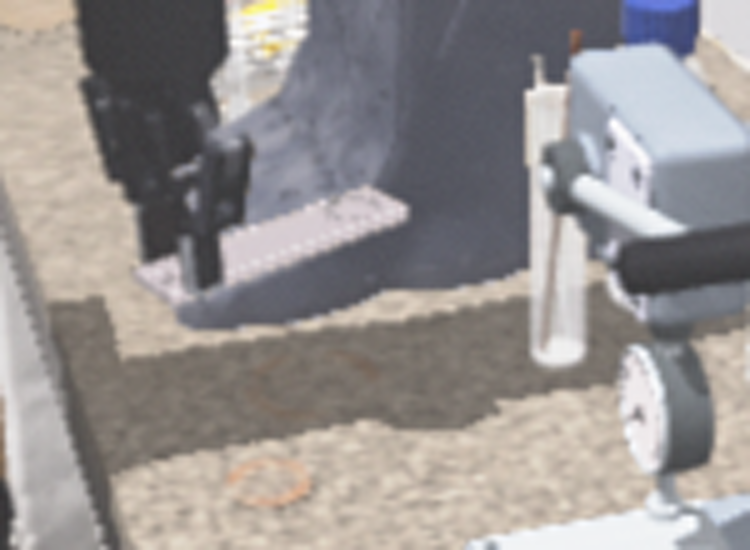

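View pics/top2_c150_170.png

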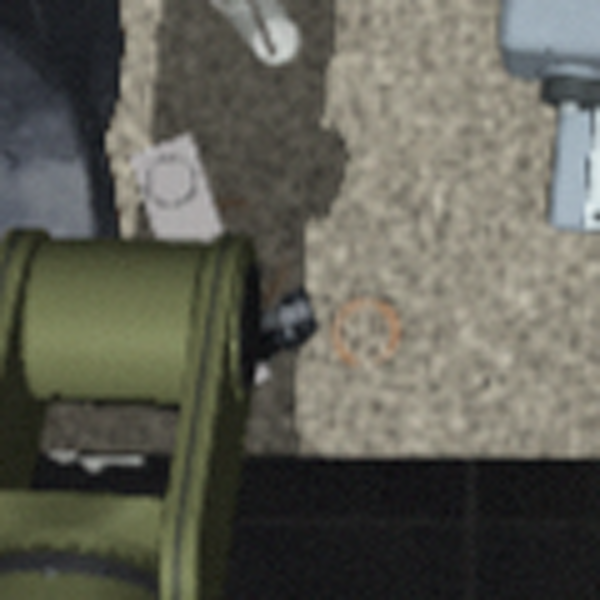

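```bash
python3 - <<'E'
from h import *
D=np.load('pics/side2_d.npy')
for (u,v) in [(160,280),(235,250),(280,235),(330,215),(370,198),(395,210)]:
    U=150+u/5;V=130+v/5;print((u,v),np.round(w('side',U,V,d=D[int(round(V)),int(round(U))]),1))
D=np.load('pics/top2_d.npy')
for (u,v) in [(171,180),(185,215),(160,160),(190,190)]:
    U=150+u/5;V=170+v/5;print('top',np.round(w('top',U,V,d=D[int(round(V)),int(round(U))]),1))
for z in (94,98,102): print(np.round(w('top',150+171/5,170+180/5,z),1), np.round(w('side',150+355/5,130+205/5,z),1))
E
```

```text
(160, 280) [428.2  47.6  91.3]
(235, 250) [471.7  52.5  98.8]
(280, 235) [498.7  57.2 100.6]
(330, 215) [532.9  76.   98. ]
(370, 198) [559.5  84.3 100.1]
(395, 210) [570.2  70.8  96.5]
top [543.9  81.3  98. ]
top [523.2  73.2  90.9]
top [556.8  89.2  95.3]
top [538.2  69.9  95.1]
[544.5  82.1  94. ] [552.2  91.1  94. ]
[543.9  81.3  98. ] [550.  83.  98.]
[543.3  80.4 102. ] [547.8  75.  102. ]
```

Emit:
carry_out(
  commands=[
    {"x": 0, "y": 0, "z": 0, "rx": 0, "ry": 0.107, "rz": 0, "fingers": 0},
    {"x": 0, "y": 0, "z": 0, "rx": 0, "ry": 0.107, "rz": 0, "fingers": 0},
    {"x": 0, "y": 0, "z": 0, "rx": 0, "ry": 0.107, "rz": 0, "fingers": 0},
    {"x": 0, "y": 0, "z": 0, "rx": 0, "ry": 0.107, "rz": 0, "fingers": 0},
    {"x": 0, "y": 0, "z": 0, "rx": 0, "ry": 0, "rz": 0, "fingers": 0},
  ],
)

```text
time_s: 4.88
ee_pos: [435.5, 42.2, 97.2]
tool_rot: [[0.084, -0.004, -0.996], [0.996, 0.0, 0.084], [-0.0, -1.0, 0.004]]
wrist_force: [-0.6, -0.5, -0.1]
grip_width: 37.3
```

Emit:
carry_out(
  commands=[
    {"x": -0.0244, "y": 0, "z": 0.0046, "rx": 0, "ry": 0, "rz": 0, "fingers": 0},
    {"x": -0.0244, "y": 0, "z": 0.0046, "rx": 0, "ry": 0, "rz": 0, "fingers": 0},
    {"x": -0.0244, "y": 0, "z": 0.0046, "rx": 0, "ry": 0, "rz": 0, "fingers": 0},
    {"x": -0.0244, "y": 0, "z": 0.0046, "rx": 0, "ry": 0, "rz": 0, "fingers": 0},
    {"x": -0.0244, "y": 0, "z": 0.0046, "rx": 0, "ry": 0, "rz": 0, "fingers": 0},
    {"x": -0.0244, "y": 0, "z": 0.0046, "rx": 0, "ry": 0, "rz": 0, "fingers": 0},
    {"x": -0.0244, "y": 0, "z": 0.0046, "rx": 0, "ry": 0, "rz": 0, "fingers": 0},
    {"x": -0.0244, "y": 0, "z": 0.0046, "rx": 0, "ry": 0, "rz": 0, "fingers": 0},
    {"x": -0.0244, "y": 0, "z": 0.0046, "rx": 0, "ry": 0, "rz": 0, "fingers": 0},
    {"x": -0.0244, "y": 0, "z": 0.0046, "rx": 0, "ry": 0, "rz": 0, "fingers": 0},
    {"x": 0, "y": 0, "z": 0, "rx": 0, "ry": 0, "rz": 0, "fingers": 0},
    {"x": 0, "y": 0, "z": 0, "rx": 0, "ry": 0, "rz": 0, "fingers": 0},
  ],
)

```text
time_s: 5.88
ee_pos: [370.0, -197.5, 98.1]
tool_rot: [[0.083, -0.002, -0.997], [0.997, 0.002, 0.083], [0.001, -1.0, 0.002]]
wrist_force: [0.1, 0.2, -0.8]
grip_width: 37.3
```

```bash
python3 - <<'E'
from h import *
grab('side','side3'); crop('side3',170,120,330,280,4)
grab('top','top3'); crop('top3',230,170,330,290,5)
s=r.sense();print(np.round(s['ee_pos'],1),np.round(s['tool_rot'],3).tolist())
E
```

```text
[ 370.4 -196.4   98.3] [[0.082, -0.002, -0.997], [0.997, 0.002, 0.082], [0.001, -1.0, 0.002]]
```

View pics/side3_c170_120.png

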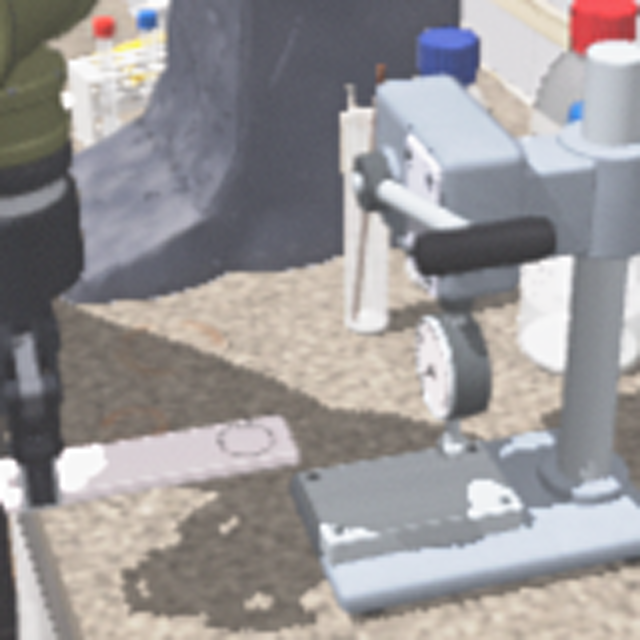

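View pics/top3_c230_170.png

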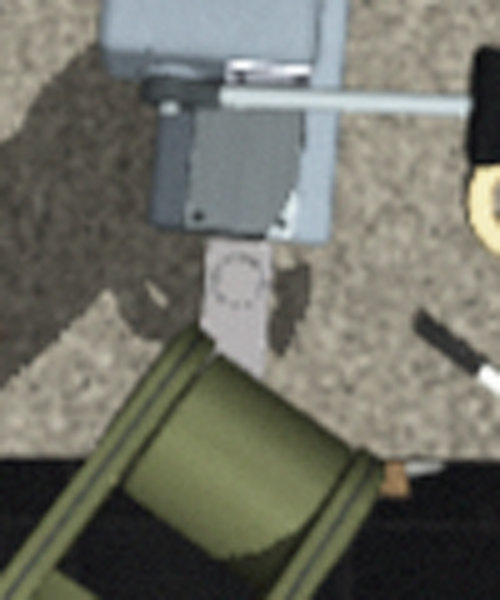

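```bash
python3 - <<'E'
from h import *
for z in (94,98):print(np.round(w('top',277.4,225.8,z),1),np.round(w('side',170+247/4,120+440/4,z),1))
D=np.load('pics/side3_d.npy');
for u,v in [(247,440),(120,472),(275,430)]:
  U=170+u/4;V=120+v/4;print(np.round(w('side',U,V,d=D[int(round(V)),int(round(U))]),1))
# stand features from side with known z
for n,u,v,z in [('table FL',295,470,40),('table FR near',330,548,40),('table BR',528,513,40),('foot ctr',455,447,62),('foot22',452,440,66)]:
  U=170+u/4;V=120+v/4;print(n,np.round(w('side',U,V,z),1))
# predicted px
t=-0.083;c,s=np.cos(t),np.sin(t);R=np.array([[c,-s,0],[s,c,0],[0,0,1]]);o=np.array([604.5,-216,0])
for n,p in [('tFL',(-85,35,40)),('tFR',(-85,-35,40)),('tBR',(31,-35,40)),('foot',(0,0,62)),('dial',(-12,0,120)),('coltop',(85,0,297)),('gripF',(-66,-122,260)),('gripB',(-2,-122,260))]:
  P=o+R@np.array(p); a=px('side',P);b=px('top',P);print(n,np.round((a-[170,120])*4),np.round((b-[230,170])*5),np.round(P,1))
E
```

```text
[ 484.7 -205.1   94. ] [ 486.5 -206.6   94. ]
[ 484.3 -205.    98. ] [ 484.8 -212.2   98. ]
[ 486.2 -207.6   94.7]
[ 413.1 -212.9   96.5]
[ 503.  -206.7   96.5]
table FL [ 525.8 -172.1   40. ]
table FR near [ 518.7 -248.5   40. ]
table BR [ 634.7 -261.5   40. ]
foot ctr [ 610.2 -214.9   62. ]
foot22 [ 609.  -212.9   66. ]
tFL [291. 473.] [186. 228.] [ 522.7 -174.1   40. ]
tFR [324. 544.] [295. 238.] [ 516.9 -243.8   40. ]
tBR [518. 506.] [309.  61.] [ 632.5 -253.4   40. ]
foot [447. 450.] [252.  96.] [ 604.5 -216.    62. ]
dial [429. 369.] [254.  97.] [ 592.5 -215.   120. ]
coltop [611.  50.] [ 281. -148.] [ 689.2 -223.   297. ]
gripF [412. 258.] [486. 166.] [ 528.6 -332.1  260. ]
gripB [547. 238.] [493.  48.] [ 592.4 -337.4  260. ]
```

Emit:
carry_out(
  commands=[
    {"x": 0, "y": 0.015, "z": 0, "rx": 0, "ry": 0, "rz": 0, "fingers": 0},
    {"x": 0, "y": 0.015, "z": 0, "rx": 0, "ry": 0, "rz": 0, "fingers": 0},
    {"x": 0, "y": 0.013, "z": 0, "rx": 0, "ry": 0, "rz": 0, "fingers": 0},
    {"x": 0, "y": 0, "z": 0, "rx": 0, "ry": 0, "rz": 0, "fingers": 0},
    {"x": 0, "y": 0, "z": 0, "rx": 0, "ry": 0, "rz": 0, "fingers": 0},
    {"x": 0, "y": 0, "z": -0.01, "rx": 0, "ry": 0, "rz": 0, "fingers": 0},
    {"x": 0, "y": 0, "z": -0.015, "rx": 0, "ry": 0, "rz": 0, "fingers": 0},
    {"x": 0, "y": 0, "z": -0.015, "rx": 0, "ry": 0, "rz": 0, "fingers": 0},
    {"x": 0, "y": 0, "z": 0, "rx": 0, "ry": 0, "rz": 0, "fingers": 0},
  ],
)

```text
time_s: 6.73
ee_pos: [414.5, -201.5, 58.4]
tool_rot: [[0.081, 0.004, -0.997], [0.997, -0.002, 0.081], [-0.002, -1.0, -0.005]]
wrist_force: [0.6, 0.1, -0.8]
grip_width: 37.5
```

```bash
python3 - <<'E'
from h import *
grab('side','side4'); crop('side4',170,120,330,280,4)
s=r.sense();print(np.round(s['ee_pos'],1),np.round(s['wrist_force'],1))
E
```

```text
[ 413.1 -201.    57.9] [-0.5 -0.4 -1.1]
```

View pics/side4_c170_120.png

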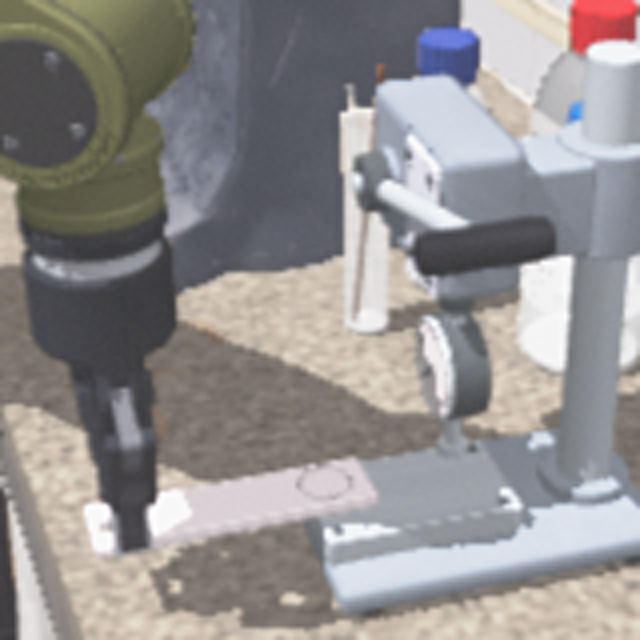

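Emit:
carry_out(
  commands=[
    {"x": 0, "y": 0.003, "z": 0, "rx": 0, "ry": 0, "rz": 0, "fingers": 0},
    {"x": 0, "y": 0, "z": -0.012, "rx": 0, "ry": 0, "rz": 0, "fingers": 0},
    {"x": 0, "y": 0, "z": -0.012, "rx": 0, "ry": 0, "rz": 0, "fingers": 0},
    {"x": 0, "y": 0, "z": -0.012, "rx": 0, "ry": 0, "rz": 0, "fingers": 0},
    {"x": 0, "y": 0, "z": -0.012, "rx": 0, "ry": 0, "rz": 0, "fingers": 0},
    {"x": 0, "y": 0, "z": -0.012, "rx": 0, "ry": 0, "rz": 0, "fingers": 0},
    {"x": 0, "y": 0, "z": 0, "rx": 0, "ry": 0, "rz": 0, "fingers": 0},
    {"x": 0, "y": 0, "z": 0, "rx": 0, "ry": 0, "rz": 0, "fingers": 0},
  ],
)

```text
time_s: 7.45
ee_pos: [470.2, -205.3, 53.3]
tool_rot: [[0.082, -0.001, -0.997], [0.997, 0.0, 0.082], [0.0, -1.0, 0.001]]
wrist_force: [0.1, 0.6, -0.4]
grip_width: 37.4
```

```bash
python3 - <<'E'
from h import *
for i in range(3):
  grab('side','side5'); s=r.sense();print(np.round(s['ee_pos'],1),np.round(s['wrist_force'],1))
crop('side5',170,120,330,280,4)
E
```

```text
[ 469.7 -205.2   53. ] [-0.1  0.2 -0.5]
[ 469.6 -205.2   53. ] [ 0.7  0.  -0.6]
[ 469.6 -205.2   53. ] [-0.9  0.6 -0.9]
```

View pics/side5_c170_120.png

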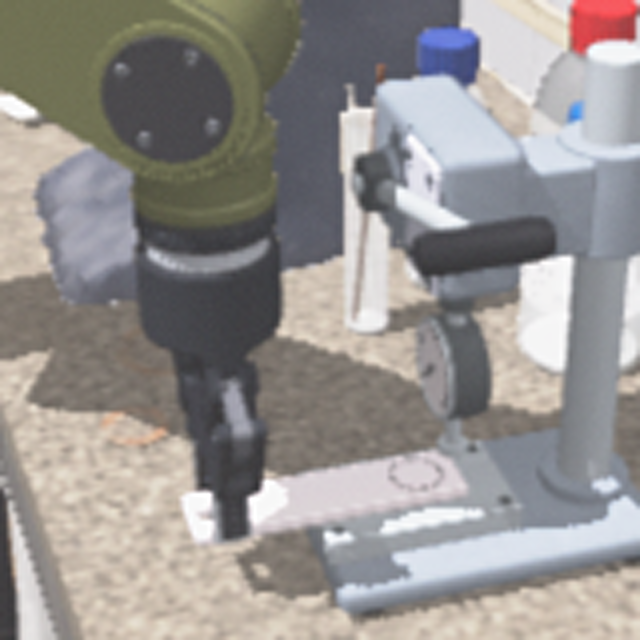

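Emit:
carry_out(
  commands=[
    {"x": 0, "y": 0, "z": -0.01, "rx": 0, "ry": 0, "rz": 0, "fingers": 0},
    {"x": 0, "y": 0, "z": -0.011, "rx": 0, "ry": 0, "rz": 0, "fingers": 0},
    {"x": 0, "y": 0, "z": 0, "rx": 0, "ry": 0, "rz": 0, "fingers": 0},
    {"x": 0, "y": 0, "z": 0, "rx": 0, "ry": 0, "rz": 0, "fingers": 0},
    {"x": 0, "y": 0, "z": 0, "rx": 0, "ry": 0, "rz": 0, "fingers": 0},
  ],
)

```text
time_s: 8.02
ee_pos: [491.7, -207.2, 53.3]
tool_rot: [[0.082, -0.0, -0.997], [0.997, 0.0, 0.082], [0.0, -1.0, 0.0]]
wrist_force: [0.1, -0.7, -0.3]
grip_width: 37.4
```

```bash
python3 - <<'E'
from h import *
for i in range(2):
  grab('side','side6'); s=r.sense();print(np.round(s['ee_pos'],1),np.round(s['wrist_force'],1))
crop('side6',230,190,320,260,8)
grab('top','top6'); crop('top6',230,150,330,260,5)
E
```

```text
[ 491.5 -207.1   53.1] [-0.4  0.6  0.1]
[ 491.3 -207.1   53.1] [ 0.3  0.1 -0.9]
```

View pics/side6_c230_190.png

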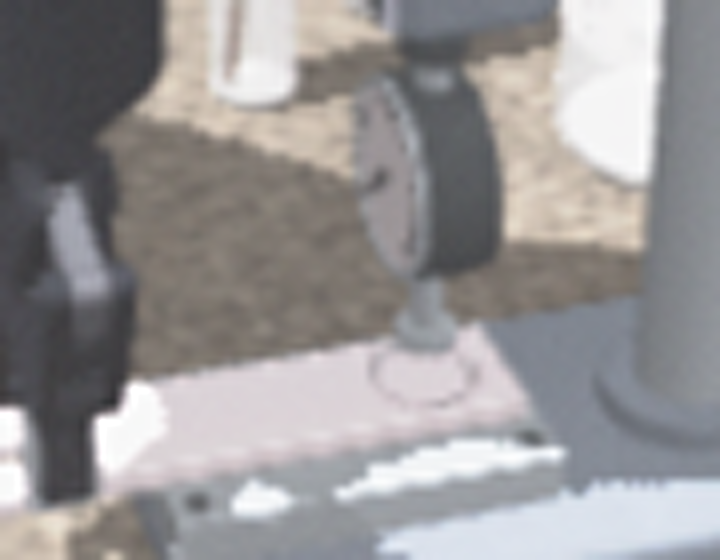

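View pics/top6_c230_150.png

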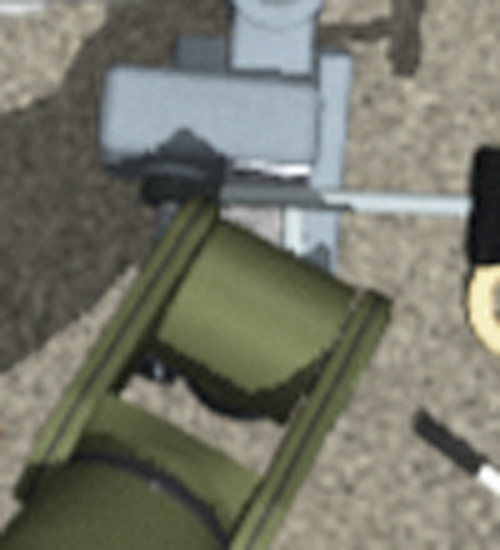

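```bash
python3 - <<'E'
from h import *
f=w('side',230+426/8,190+336/8,62);print(np.round(f,1))
for z in (49,51,53):
  g=w('side',230+424/8,190+378/8,z);d=g-f;print(z,np.round(g,1),'stand fwd',d[0]*.9966-d[1]*.083,'lat',d[0]*.083+d[1]*.9966)
# bar end in picture: far-left corner and near-right corner
for u,v in [(482,323),(537,412)]: print(np.round(w('side',230+u/8,190+v/8,51),1))
print(np.round((px('side',[604.5,-216,62])-[230,190])*8))
E
```

```text
[ 608.7 -215.3   62. ]
49 [ 607.2 -217.7   49. ] stand fwd -1.2087969336460798 lat -2.4938005003006087
51 [ 606.  -220.2   51. ] stand fwd -2.2230259738104157 lat -5.0891580773141145
53 [ 604.8 -222.7   53. ] stand fwd -3.2372550139748646 lat -7.6845156543276305
[ 634.  -201.4   51. ]
[ 628.9 -247.5   51. ]
[414. 340.]
```

Emit:
carry_out(
  commands=[
    {"x": 0, "y": 0.0015, "z": -0.0015, "rx": 0, "ry": 0, "rz": 0, "fingers": 0},
    {"x": 0, "y": 0.0015, "z": 0, "rx": 0, "ry": 0, "rz": 0, "fingers": 0},
    {"x": 0, "y": 0, "z": 0, "rx": 0, "ry": 0, "rz": 0, "fingers": 0},
    {"x": 0, "y": 0, "z": 0, "rx": 0, "ry": 0, "rz": 0, "fingers": 0},
  ],
)

```text
time_s: 8.5
ee_pos: [493.1, -207.4, 50.4]
tool_rot: [[0.083, 0.0, -0.997], [0.997, -0.0, 0.083], [-0.0, -1.0, -0.0]]
wrist_force: [0.2, -0.2, -0.2]
grip_width: 37.9
```

```bash
python3 - <<'E'
from h import *
for i in range(2):
  grab('side','side7'); s=r.sense();print(np.round(s['ee_pos'],1),np.round(s['wrist_force'],1))
crop('side7',260,200,310,250,14)
E
```

```text
[ 493.1 -207.3   50.4] [-0.1 -0.  -0.9]
[ 493.  -207.4   50.3] [ 0.9 -1.1 -0.3]
```

View pics/side7_c260_200.png

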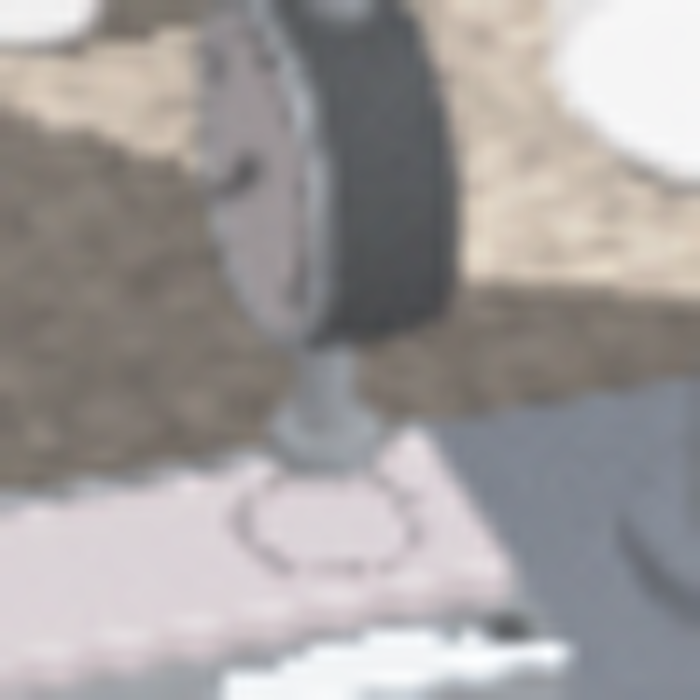

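```bash
python3 - <<'E'
from h import *
from scipy.optimize import least_squares
a=np.linspace(0,6.283,90)
def ext(c,z,rad):
    q=np.array([px('side',[c[0]+rad*np.cos(t),c[1]+rad*np.sin(t),z]) for t in a]);q=(q-[260,200])*14
    return np.array([q[:,0].min(),q[:,0].max(),q[:,1].max()])
def fit(obs,z,rad): return least_squares(lambda c:ext(c,z,rad)-obs,[605,-216]).x
F=fit([274,380,474],62,9);
for z in (48,50):
  G=fit([235,422,573],z,15);d=G-F;print(z,G,F,'fwd',d[0]*.9966-d[1]*.083,'lat',d[0]*.083+d[1]*.9966)
  print(ext(G,z,15))
print(ext(F,62,9))
E
```

```text
48 [ 609.05314505 -216.44882168] [ 609.53934227 -214.03759807] fwd -0.2844125867396682 lat -2.4433798181156603
[238.77794343 418.23526273 573.18403679]Traceback (most recent call last):
  File "<stdin>", line 10, in <module>
  File "<stdin>", line 7, in fit
    return func(*args, **kwargs)
    result = trf(vector_fun.fun, vector_fun.jac, x0, f0, J0, lb, ub, ftol, xtol,
                 gtol, max_nfev, x_scale, loss_function, tr_solver,
                 tr_options.copy(), verbose, callback=callback_wrapped)
    return trf_no_bounds(
        fun, jac, x0, f0, J0, ftol, xtol, gtol, max_nfev, x_scale,
        loss_function, tr_solver, tr_options, verbose, callback=callback)
    J = jac(x)
    self._update_jac()
    ~~~~~~~~~~~~~~~~^^
    self.J = self.jac_wrapped(xp_copy(self.x), f0=self.f)
             ~~~~~~~~~~~~~~~~^^^^^^^^^^^^^^^^^^^^^^^^^^^^
    J, dct = approx_derivative(
             ~~~~~~~~~~~~~~~~~^
        self.fun,
        ^^^^^^^^^
    ...<2 lines>...
        **self.finite_diff_options,
        ^^^^^^^^^^^^^^^^^^^^^^^^^^^
    )
    ^
    J, _nfev = _dense_difference(fun_wra
[... 183 characters left out ...]
                        mf)
                             ^^^
    df = [f_eval - f0 for f_eval in f_evals]
                                    ^^^^^^^
    f = np.atleast_1d(self.fun(x, *self.args, **self.kwargs))
                      ~~~~~~~~^^^^^^^^^^^^^^^^^^^^^^^^^^^^^^
    return np.atleast_1d(self.fun(x))
                         ~~~~~~~~^^^
    return self.f(x, *self.args, **self.kwargs)
           ~~~~~~^^^^^^^^^^^^^^^^^^^^^^^^^^^^^^
  File "<stdin>", line 7, in <lambda>
  File "<stdin>", line 5, in ext
  File "h.py", line 14, in px
    m=viewer.camera_model(n);c=(np.array(m['view'])@np.r_[P,1])[:3];q=np.array(m['camera_matrix'])@c
ValueError: time passes only in moves, steps and waits
```

Emit:
carry_out(
  commands=[
    {"x": 0.0013, "y": 0, "z": 0, "rx": 0, "ry": 0, "rz": 0, "fingers": 0},
    {"x": 0, "y": 0.0007, "z": 0, "rx": 0, "ry": 0, "rz": 0, "fingers": 0},
    {"x": 0, "y": 0, "z": 0, "rx": 0, "ry": 0, "rz": 0, "fingers": 0},
    {"x": 0, "y": 0, "z": 0, "rx": 0, "ry": 0, "rz": 0, "fingers": 0},
  ],
)

```text
time_s: 8.93
ee_pos: [493.2, -206.0, 50.0]
tool_rot: [[0.083, 0.0, -0.997], [0.997, 0.0, 0.083], [0.0, -1.0, -0.0]]
wrist_force: [-2.3, 0.6, 2.4]
grip_width: 37.9
```

```bash
cat >> h.py <<'E'
import pickle,os
if os.path.exists('cm.pkl'): CM=pickle.load(open('cm.pkl','rb'))
else:
    CM={n:viewer.camera_model(n) for n in('side','top')}; pickle.dump(CM,open('cm.pkl','wb'))
def px(n,P):
    m=CM[n];c=(np.array(m['view'])@np.r_[P,1])[:3];q=np.array(m['camera_matrix'])@c
    return q[:2]/q[2]
def w(n,u,v,z=None,d=None):
    m=CM[n];K=np.array(m['camera_matrix']);Vi=np.linalg.inv(np.array(m['view']));ray=np.linalg.inv(K)@[u,v,1]
    if d is not None: return (Vi@np.r_[ray*d,1])[:3]
    o=Vi[:3,3];q=Vi[:3,:3]@ray
    return o+q*(z-o[2])/q[2]
E
python3 - <<'E'
from h import *
s=r.sense();print(np.round(s['ee_pos'],1),np.round(s['wrist_force'],1))
E
```

```text
[ 493.2 -206.    50. ] [-2.3  0.6  2.4]
```

Emit:
carry_out(
  commands=[
    {"x": 0, "y": 0, "z": 0, "rx": 0, "ry": 0, "rz": 0, "fingers": 1},
    {"x": 0, "y": 0, "z": 0, "rx": 0, "ry": 0, "rz": 0, "fingers": 1},
    {"x": 0, "y": 0, "z": 0, "rx": 0, "ry": 0, "rz": 0, "fingers": 1},
    {"x": 0, "y": 0, "z": 0, "rx": 0, "ry": 0, "rz": 0, "fingers": 1},
    {"x": 0, "y": 0, "z": 0, "rx": 0, "ry": 0, "rz": 0, "fingers": 1},
    {"x": 0, "y": 0, "z": 0, "rx": 0, "ry": 0, "rz": 0, "fingers": 1},
    {"x": 0, "y": 0, "z": 0, "rx": 0, "ry": 0, "rz": 0, "fingers": 1},
    {"x": 0, "y": 0, "z": 0, "rx": 0, "ry": 0, "rz": 0, "fingers": 1},
  ],
)

```text
time_s: 9.6
ee_pos: [493.2, -206.0, 49.6]
tool_rot: [[0.083, 0.0, -0.997], [0.997, -0.0, 0.083], [0.0, -1.0, -0.0]]
wrist_force: [-0.0, -0.1, -0.5]
grip_width: 85.3
```

```bash
python3 - <<'E'
from h import *
grab('side','side8'); s=r.sense();print(np.round(s['ee_pos'],1),np.round(s['wrist_force'],1))
crop('side8',190,180,310,260,6)
E
```

```text
[ 493.2 -206.    49.6] [ 0.1 -0.5  0.4]
```

View pics/side8_c190_180.png

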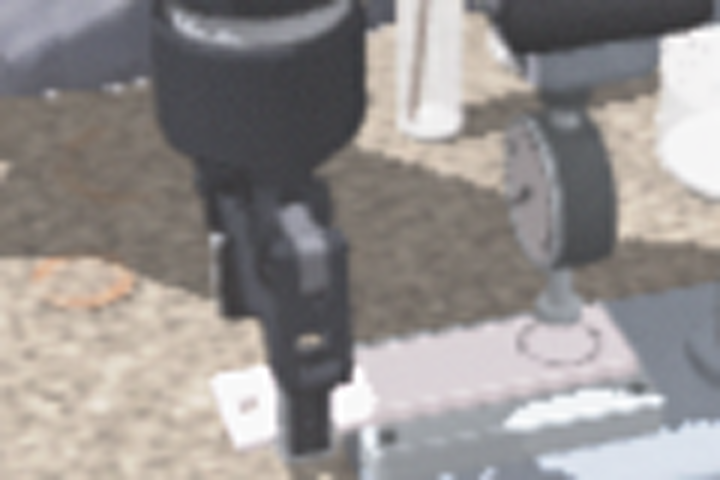

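Emit:
carry_out(
  commands=[
    {"x": 0, "y": -0.02, "z": 0, "rx": 0, "ry": 0, "rz": 0, "fingers": 1},
    {"x": 0, "y": -0.03, "z": 0.01, "rx": 0, "ry": 0, "rz": 0, "fingers": 1},
    {"x": 0, "y": -0.03, "z": 0.02, "rx": 0, "ry": 0, "rz": 0, "fingers": 1},
    {"x": 0, "y": -0.03, "z": 0.02, "rx": 0, "ry": 0, "rz": 0, "fingers": 0},
    {"x": 0, "y": -0.03, "z": 0.01, "rx": 0, "ry": 0, "rz": 0, "fingers": 0},
    {"x": 0, "y": -0.03, "z": 0, "rx": 0, "ry": 0, "rz": 0, "fingers": 0},
    {"x": 0, "y": -0.03, "z": 0, "rx": 0, "ry": 0, "rz": 0, "fingers": 0},
    {"x": 0, "y": -0.03, "z": 0, "rx": 0, "ry": 0, "rz": 0, "fingers": 0},
    {"x": 0, "y": -0.03, "z": 0, "rx": 0, "ry": 0, "rz": 0, "fingers": 0},
    {"x": 0, "y": -0.01, "z": 0, "rx": 0, "ry": 0, "rz": 0, "fingers": 0},
    {"x": 0, "y": 0, "z": 0, "rx": 0, "ry": 0, "rz": 0, "fingers": 0},
    {"x": 0, "y": 0, "z": 0, "rx": 0, "ry": 0, "rz": 0, "fingers": 0},
  ],
)

```text
time_s: 10.65
ee_pos: [433.3, -201.0, 319.0]
tool_rot: [[0.083, -0.0, -0.997], [0.997, 0.0, 0.083], [0.0, -1.0, 0.0]]
wrist_force: [0.4, -0.6, -1.1]
grip_width: -0.1
```

```bash
python3 - <<'E'
from h import *
grab('side','side9'); grab('top','top9'); s=r.sense();print(np.round(s['ee_pos'],1),np.round(s['wrist_force'],1),s['grip_width'],np.round(s['joint_positions'],2))
crop('side9',215,160,315,260,7);crop('top9',230,150,350,270,5)
E
```

```text
[ 432.6 -200.6  316.9] [ 0.4 -0.1 -0.9] -0.16436610268322022 [-0.55 -0.3   1.92 -0.    1.53 -2.03]
```

View pics/side9_c215_160.png

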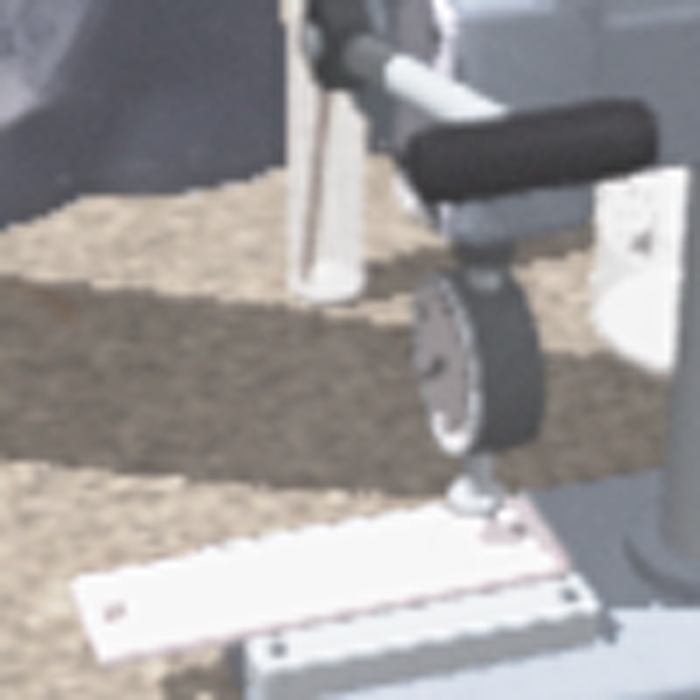

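View pics/top9_c230_150.png

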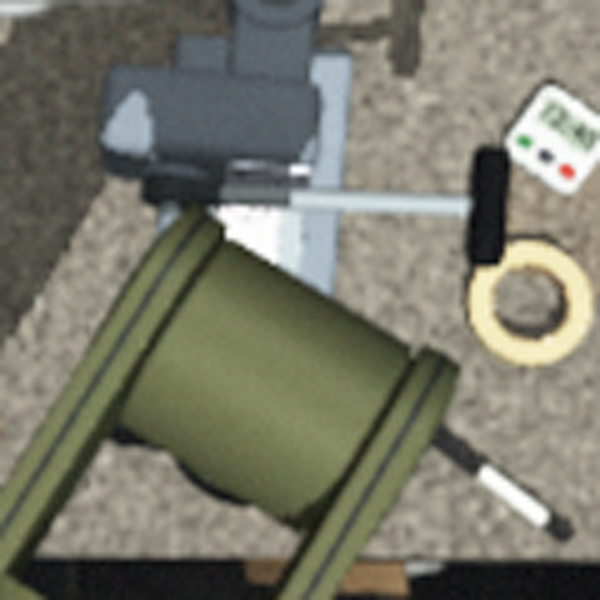

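```bash
python3 - <<'E'
from h import *
q=lambda u,v,z:w('side',215+u/7,160+v/7,z)
B=[q(*p,48) for p in [(522,493),(566,568),(102,655),(75,578)]]
T=[q(*p,40) for p in [(245,645),(605,603)]]
print(np.round(B,1).tolist(),np.round(T,1).tolist())
c=np.mean(B,0);e=(B[0]+B[1]-B[2]-B[3])[:2]/2;print('centre',c,'len',np.hypot(*e),'yaw',np.arctan2(e[1],e[0]))
u=e/np.hypot(*e);print('ring',c[:2]+55*u)
t=(T[1]-T[0])[:2];print('table near edge len',np.hypot(*t),np.arctan2(t[1],t[0]))
s,cc=np.sin(-.083),np.cos(-.083);R=np.array([[cc,-s],[s,cc]])
print('stand from table corner',T[0][:2]-R@[-85,-35],T[1][:2]-R@[31,-35])
# table front left, partially hidden; foot at z62
print('foot fit hole', q(115,612,48))
E
```

```text
[[634.4, -197.1, 48.0], [628.8, -241.5, 48.0], [472.5, -227.6, 48.0], [476.8, -185.6, 48.0]] [[519.7, -230.2, 40.0], [637.1, -254.0, 40.0]]
centre [ 553.10886034 -212.95387247   48.        ] len 157.45992911647707 yaw -0.08094596998755126
ring [ 607.92877183 -217.40104061]
table near edge len 119.82527029439416 -0.19951966542245894
stand from table corner [ 607.30450316 -202.3703215 ] [ 609.15199954 -216.50256683]
foot fit hole [ 483.27811145 -207.99408361   48.        ]
```

```bash
python3 - <<'E'
from h import *
from scipy.optimize import least_squares
crop('side9',262,220,302,256,18)
E
```

```text
(no output)
```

View pics/side9_c262_220.png

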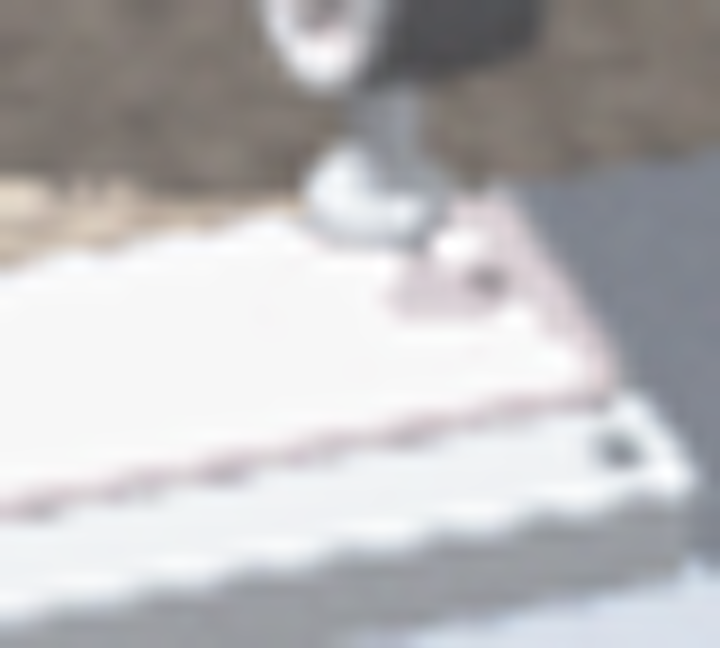

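```bash
python3 - <<'E'
from h import *
from scipy.optimize import least_squares
a=np.linspace(0,6.283,90)
def ext(c,z,rad):
    q=np.array([px('side',[c[0]+rad*np.cos(t),c[1]+rad*np.sin(t),z]) for t in a]);q=(q-[262,220])*18
    return np.array([q[:,0].min(),q[:,0].max(),q[:,1].max()])
F=least_squares(lambda c:ext(c,62,9)-[302,443,250],[605,-216]).x
q=lambda u,v,z:w('side',262+u/18,220+v/18,z)[:2]
s,c=np.sin(-.083),np.cos(-.083);R=np.array([[c,-s],[s,c]])
print('foot',F,ext(F,62,9))
print('table corner->origin',q(693,482,40)-R@[31,-35])
print('bar corner near->ring',q(612,398,48)-R@[25,-20],'far',q(505,198,48)-R@[25,20])
E
```

```text
foot [ 608.04919132 -213.5829843 ] [302.9166084  442.08534041 250.02787463]
table corner->origin [ 606.07531636 -217.83383115]
bar corner near->ring [ 604.15857444 -222.98474464] far [ 607.81360911 -217.57428557]
```

Emit:
carry_out(
  commands=[
    {"x": -0.0246, "y": 0, "z": 0, "rx": 0, "ry": 0, "rz": 0, "fingers": 0},
    {"x": -0.0246, "y": 0, "z": 0, "rx": 0, "ry": 0, "rz": 0, "fingers": 0},
    {"x": -0.0246, "y": 0, "z": -0.02, "rx": 0, "ry": 0, "rz": 0, "fingers": 0},
    {"x": -0.0246, "y": 0, "z": -0.02, "rx": 0, "ry": 0, "rz": 0, "fingers": 0},
    {"x": -0.0246, "y": 0, "z": -0.02, "rx": 0, "ry": 0, "rz": 0, "fingers": 0},
    {"x": 0, "y": 0, "z": -0.025, "rx": 0, "ry": 0, "rz": 0, "fingers": 0},
    {"x": 0, "y": 0, "z": -0.025, "rx": 0, "ry": 0, "rz": 0, "fingers": 0},
    {"x": 0, "y": 0, "z": -0.0287, "rx": 0, "ry": 0, "rz": 0, "fingers": 0},
    {"x": 0, "y": 0, "z": 0, "rx": 0, "ry": 0, "rz": 0, "fingers": 0},
    {"x": 0, "y": 0, "z": 0, "rx": 0, "ry": 0, "rz": 0, "fingers": 0},
  ],
)

```text
time_s: 11.58
ee_pos: [561.4, -334.6, 315.8]
tool_rot: [[0.082, -0.005, -0.997], [0.997, 0.003, 0.082], [0.003, -1.0, 0.005]]
wrist_force: [0.7, 0.7, -0.6]
grip_width: -0.0
```

```bash
python3 - <<'E'
from h import *
grab('side','side10'); grab('top','top10'); s=r.sense();print(np.round(s['ee_pos'],1),np.round(s['wrist_force'],1),s['grip_width'],np.round(s['joint_positions'],2))
crop('side10',200,60,340,260,4);crop('top10',240,140,320,250,7)
E
```

```text
[ 560.5 -334.7  317.6] [-0.2 -0.   0.3] 0.07624361233411302 [-0.62  0.1   1.55 -0.    1.5  -2.11]
```

View pics/side10_c200_60.png

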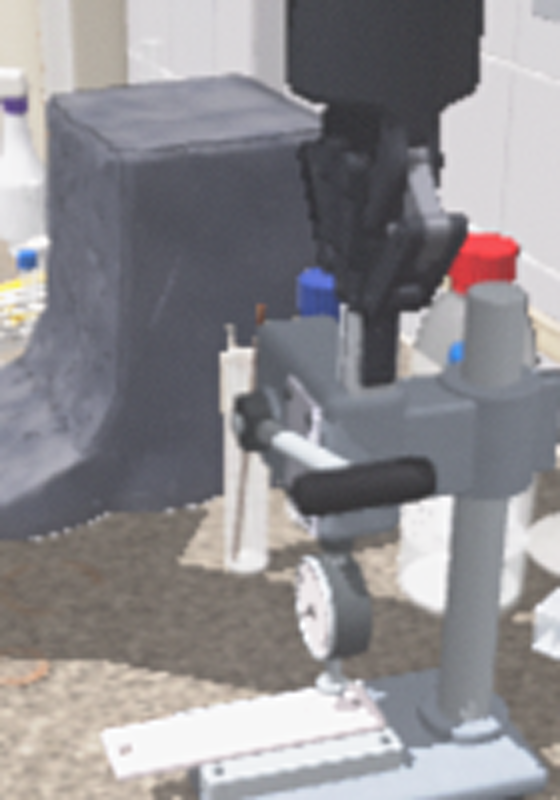

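View pics/top10_c240_140.png

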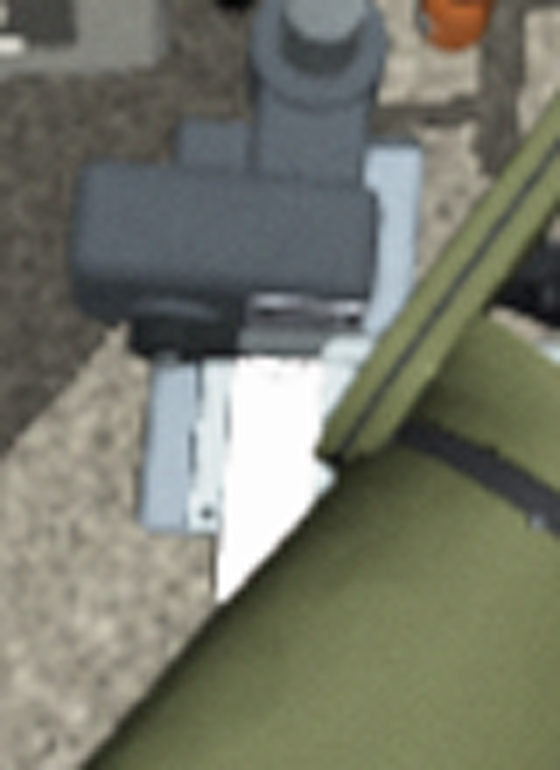

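```bash
python3 - <<'E'
from h import *
for P in ([560.5,-334.7,309.6],[561,-335,271],[561,-335,260]): print((px('side',P)-[200,60])*4,(px('top',P)-[240,140])*7)
D=np.load('pics/side10_d.npy')
for u,v in [(378,375),(350,380),(365,485),(330,490),(420,478)]:
  U=200+u/4;V=60+v/4;print(np.round(w('side',U,V,d=D[int(round(V)),int(round(U))]),1))
E
```

```text
[363.7988067  385.57244068] [636.37524419 332.98321342]
[362.11307365 466.05902749] [620.50082718 351.94058295]
[361.27611707 488.16128998] [615.97351153 357.4567673 ]
[ 560.5 -347.3  319.5]
[ 551.3 -339.8  315.8]
[ 559.8 -340.9  264.6]
[ 543.4 -339.5  264.8]
[ 584.4 -345.6  265.5]
```

Emit:
carry_out(
  commands=[
    {"x": 0, "y": 0.015, "z": 0, "rx": 0, "ry": 0, "rz": 0, "fingers": 0},
    {"x": 0, "y": 0.015, "z": 0, "rx": 0, "ry": 0, "rz": 0, "fingers": 0},
    {"x": 0, "y": 0, "z": 0, "rx": 0, "ry": 0, "rz": 0, "fingers": 0},
    {"x": 0, "y": 0, "z": 0, "rx": 0, "ry": 0, "rz": 0, "fingers": 0},
    {"x": 0, "y": 0, "z": 0, "rx": 0, "ry": 0, "rz": 0, "fingers": 0},
  ],
)

```text
time_s: 12.1
ee_pos: [560.9, -335.0, 289.2]
tool_rot: [[0.083, -0.001, -0.997], [0.997, 0.0, 0.083], [0.0, -1.0, 0.001]]
wrist_force: [-0.7, -0.2, 0.2]
grip_width: -0.0
```

Emit:
carry_out(
  commands=[
    {"x": 0, "y": 0.004, "z": 0, "rx": 0, "ry": 0, "rz": 0, "fingers": 0},
    {"x": 0, "y": 0, "z": 0, "rx": 0, "ry": 0, "rz": 0, "fingers": 0},
    {"x": 0, "y": 0, "z": 0, "rx": 0, "ry": 0, "rz": 0, "fingers": 0},
  ],
)

```text
time_s: 12.35
ee_pos: [561.4, -335.2, 285.9]
tool_rot: [[0.083, 0.0, -0.997], [0.997, -0.0, 0.083], [-0.0, -1.0, -0.0]]
wrist_force: [0.1, 0.4, -1.2]
grip_width: -0.3
```

Emit:
carry_out(
  commands=[
    {"x": 0, "y": 0.004, "z": 0, "rx": 0, "ry": 0, "rz": 0, "fingers": 0},
    {"x": 0, "y": 0, "z": 0, "rx": 0, "ry": 0, "rz": 0, "fingers": 0},
    {"x": 0, "y": 0, "z": 0, "rx": 0, "ry": 0, "rz": 0, "fingers": 0},
  ],
)

```text
time_s: 12.6
ee_pos: [561.3, -335.0, 281.3]
tool_rot: [[0.083, -0.0, -0.997], [0.997, 0.0, 0.083], [0.0, -1.0, 0.0]]
wrist_force: [0.4, 0.0, -0.3]
grip_width: -0.0
```

Emit:
carry_out(
  commands=[
    {"x": 0, "y": 0.004, "z": 0, "rx": 0, "ry": 0, "rz": 0, "fingers": 0},
    {"x": 0, "y": 0, "z": 0, "rx": 0, "ry": 0, "rz": 0, "fingers": 0},
    {"x": 0, "y": 0, "z": 0, "rx": 0, "ry": 0, "rz": 0, "fingers": 0},
  ],
)

```text
time_s: 12.85
ee_pos: [561.7, -335.4, 278.4]
tool_rot: [[0.083, 0.001, -0.997], [0.997, -0.001, 0.083], [-0.001, -1.0, -0.001]]
wrist_force: [0.4, -0.6, 2.2]
grip_width: 0.3
```

Emit:
carry_out(
  commands=[
    {"x": -0.0005, "y": 0.008, "z": 0, "rx": 0, "ry": 0, "rz": 0, "fingers": 0},
    {"x": -0.0005, "y": 0.008, "z": 0, "rx": 0, "ry": 0, "rz": 0, "fingers": 0},
    {"x": -0.0005, "y": 0.008, "z": 0, "rx": 0, "ry": 0, "rz": 0, "fingers": 0},
    {"x": -0.0005, "y": 0.008, "z": 0, "rx": 0, "ry": 0, "rz": 0, "fingers": 0},
    {"x": 0, "y": 0.008, "z": 0, "rx": 0, "ry": 0, "rz": 0, "fingers": 0},
    {"x": 0, "y": 0.008, "z": 0, "rx": 0, "ry": 0, "rz": 0, "fingers": 0},
    {"x": 0, "y": 0, "z": 0, "rx": 0, "ry": 0, "rz": 0, "fingers": 0},
    {"x": 0, "y": 0, "z": 0, "rx": 0, "ry": 0, "rz": 0, "fingers": 0},
    {"x": 0, "y": 0, "z": 0, "rx": 0, "ry": 0, "rz": 0, "fingers": 0},
  ],
)

```text
time_s: 13.6
ee_pos: [560.7, -336.5, 229.4]
tool_rot: [[0.083, -0.002, -0.997], [0.997, 0.002, 0.083], [0.001, -1.0, 0.002]]
wrist_force: [-2.1, -0.0, 4.2]
grip_width: 0.1
```

```bash
python3 - <<'E'
from h import *
grab('side','side11'); s=r.sense();print(np.round(s['ee_pos'],1),np.round(s['wrist_force'],1))
crop('side11',240,130,320,240,7)
E
```

```text
[ 560.8 -336.6  229.6] [-2.6  0.2  4.2]
```

View pics/side11_c240_130.png

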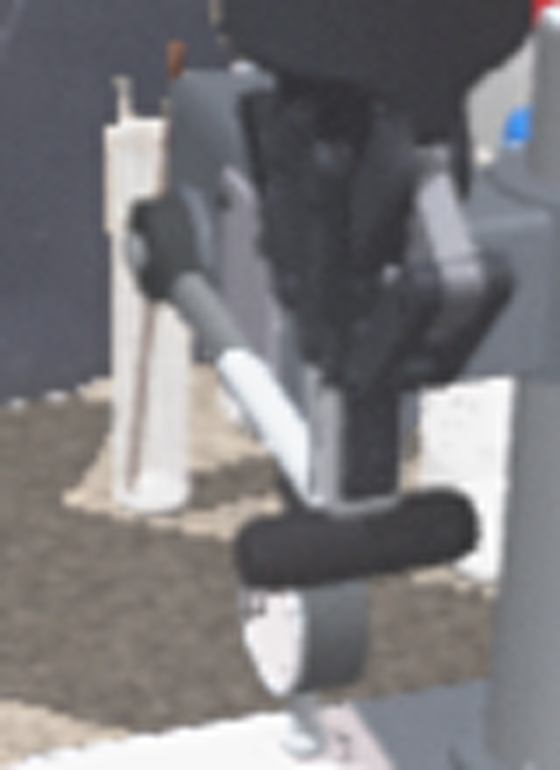

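Emit:
carry_out(
  commands=[
    {"x": 0, "y": 0.004, "z": 0, "rx": 0, "ry": 0, "rz": 0, "fingers": 0},
    {"x": 0, "y": 0.004, "z": 0, "rx": 0, "ry": 0, "rz": 0, "fingers": 0},
    {"x": 0, "y": 0, "z": 0, "rx": 0, "ry": 0, "rz": 0, "fingers": 0},
    {"x": 0, "y": 0, "z": 0, "rx": 0, "ry": 0, "rz": 0, "fingers": 0},
  ],
)

```text
time_s: 13.98
ee_pos: [561.2, -336.7, 221.4]
tool_rot: [[0.083, -0.0, -0.997], [0.997, 0.001, 0.083], [0.001, -1.0, 0.0]]
wrist_force: [-2.0, 0.3, 5.3]
grip_width: 0.1
```

```bash
cat > avg.py <<'E'
from h import *
import sys
F=[];Z=[];T=[]
for i in range(16):
  p,d=viewer.grab_frame('side');s=r.sense();F.append(s['wrist_force']);Z.append(s['ee_pos']);T.append(s['tau'])
cv2.imwrite(f'pics/{sys.argv[1]}.png',p[:,:,::-1])
crop(sys.argv[1],250,150,310,230,9)
print(s['time_s'],np.round(np.mean(Z,0),2),np.round(np.std(Z,0),2),np.round(np.mean(F,0),2),np.round(np.mean(T,0),3))
E
python3 avg.py p1
```

```text
14.7833 [ 561.21 -336.86  221.64] [0.04 0.06 0.07] [-2.17  1.84  4.22] [-2.5800e-01 -4.0217e+01 -3.4996e+01 -3.8000e-02 -7.7000e-01 -5.0000e-03]
```

View pics/p1_c250_150.png

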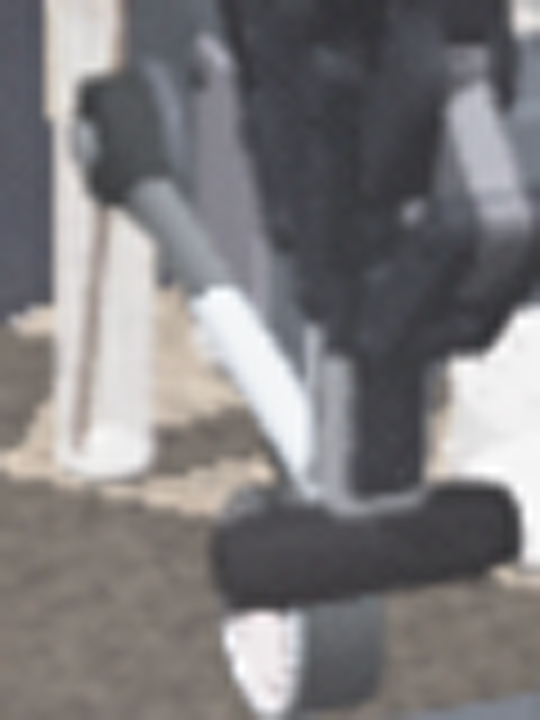

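Emit:
carry_out(
  commands=[
    {"x": 0, "y": 0.004, "z": 0, "rx": 0, "ry": 0, "rz": 0, "fingers": 0},
    {"x": 0, "y": 0, "z": 0, "rx": 0, "ry": 0, "rz": 0, "fingers": 0},
    {"x": 0, "y": 0, "z": 0, "rx": 0, "ry": 0, "rz": 0, "fingers": 0},
  ],
)

```text
time_s: 15.03
ee_pos: [561.6, -337.3, 217.9]
tool_rot: [[0.083, 0.001, -0.997], [0.997, -0.0, 0.083], [-0.0, -1.0, -0.001]]
wrist_force: [-0.9, 1.7, 5.2]
grip_width: -0.1
```

```bash
python3 avg.py p2
```

```text
15.8333 [ 561.59 -337.22  217.96] [0.03 0.02 0.11] [1.   1.27 4.91] [-1.0530e+00 -3.9817e+01 -3.3311e+01 -4.2100e-01 -2.8000e-02  1.0000e-03]
```

Emit:
carry_out(
  commands=[
    {"x": 0.0003, "y": 0.004, "z": 0, "rx": 0, "ry": 0, "rz": 0, "fingers": 0},
    {"x": 0, "y": 0, "z": 0, "rx": 0, "ry": 0, "rz": 0, "fingers": 0},
    {"x": 0, "y": 0, "z": 0, "rx": 0, "ry": 0, "rz": 0, "fingers": 0},
  ],
)

```text
time_s: 16.08
ee_pos: [561.6, -337.0, 213.8]
tool_rot: [[0.083, 0.001, -0.997], [0.997, -0.001, 0.083], [-0.0, -1.0, -0.001]]
wrist_force: [2.4, 0.1, 5.5]
grip_width: 0.3
```

```bash
python3 avg.py p3
```

```text
16.8833 [ 561.56 -337.    214.06] [0.01 0.01 0.04] [1.74 0.81 5.4 ] [-1.1080e+00 -3.9563e+01 -3.2486e+01 -4.6600e-01  2.7500e-01  2.0000e-03]
```

Emit:
carry_out(
  commands=[
    {"x": 0.0003, "y": 0.004, "z": 0, "rx": 0, "ry": 0, "rz": 0, "fingers": 0},
    {"x": 0, "y": 0, "z": 0, "rx": 0, "ry": 0, "rz": 0, "fingers": 0},
    {"x": 0, "y": 0, "z": 0, "rx": 0, "ry": 0, "rz": 0, "fingers": 0},
  ],
)

```text
time_s: 17.13
ee_pos: [561.6, -336.7, 210.0]
tool_rot: [[0.083, 0.001, -0.997], [0.997, -0.001, 0.083], [-0.0, -1.0, -0.001]]
wrist_force: [1.1, 1.0, 6.3]
grip_width: -0.2
```

```bash
python3 avg.py p4
```

```text
17.9333 [ 561.59 -336.73  210.25] [0.01 0.01 0.03] [1.61 1.11 6.26] [-1.0960e+00 -3.9247e+01 -3.2234e+01 -4.5500e-01  1.9500e-01  2.0000e-03]
```

View pics/p4_c250_150.png

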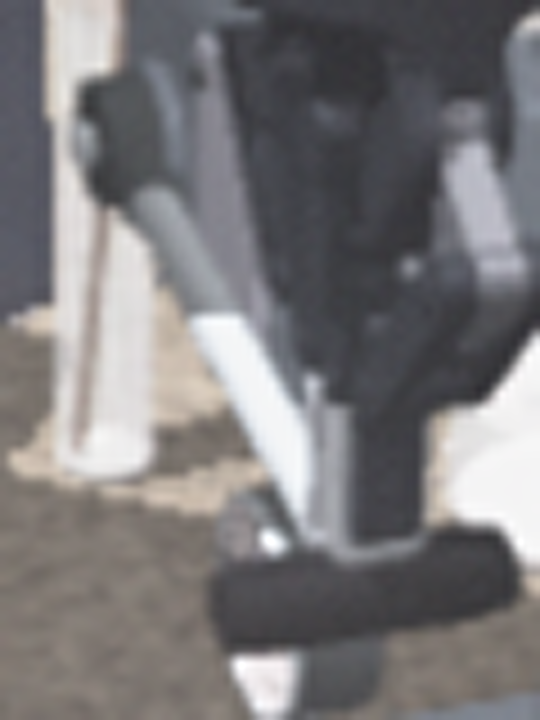

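Emit:
carry_out(
  commands=[
    {"x": 0.0003, "y": 0.004, "z": 0, "rx": 0, "ry": 0, "rz": 0, "fingers": 0},
    {"x": 0, "y": 0, "z": 0, "rx": 0, "ry": 0, "rz": 0, "fingers": 0},
    {"x": 0, "y": 0, "z": 0, "rx": 0, "ry": 0, "rz": 0, "fingers": 0},
  ],
)

```text
time_s: 18.18
ee_pos: [561.7, -336.3, 206.2]
tool_rot: [[0.083, 0.001, -0.997], [0.997, -0.0, 0.083], [-0.0, -1.0, -0.001]]
wrist_force: [1.3, 2.0, 6.8]
grip_width: 0.0
```

```bash
python3 avg.py p5; python3 - <<'E'
from h import *
for t in('p4','p5'): crop(t,268,196,298,232,20)
# predicted dial px at final, crop coords
s,c=np.sin(-.083),np.cos(-.083);R=np.array([[c,-s,0],[s,c,0],[0,0,1]]);o=np.array([606,-215.5,0])
for n,p in [('ctr',(-12,0,106)),('up20',(-12,0,126)),('upL',(-12,14,120)),('upR',(-12,-14,120)),('top30',(-12,0,136)),('L30',(-12,30,106)),('R30',(-12,-30,106))]:
  print(n,np.round((px('side',o+R@np.array(p))-[268,196])*20))
E
```

```text
18.9833 [ 561.64 -336.38  206.42] [0.01 0.01 0.03] [1.2  1.35 6.65] [-1.1960e+00 -3.8908e+01 -3.2002e+01 -4.8800e-01  8.9000e-02  2.0000e-03]
ctr [194. 424.]
up20 [197. 273.]
upL [155. 257.]
upR [239. 383.]
top30 [199. 197.]
L30 [107. 291.]
R30 [286. 565.]
```

View pics/p5_c268_196.png

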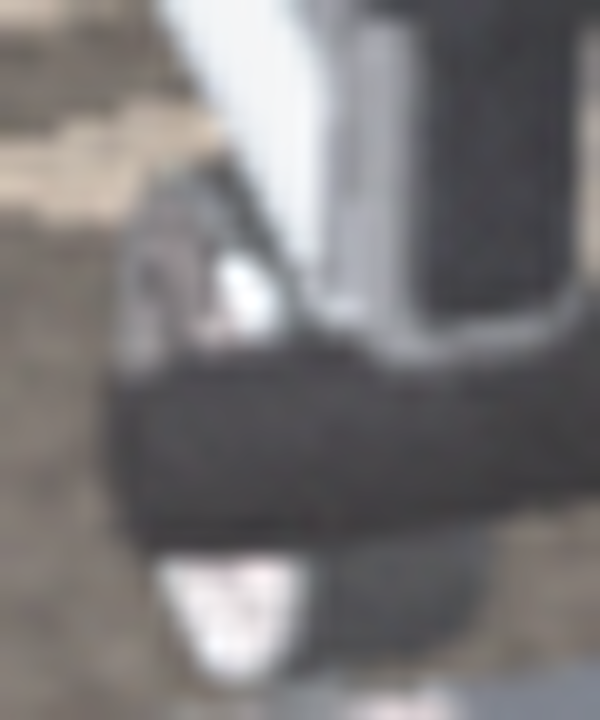

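View pics/p4_c268_196.png

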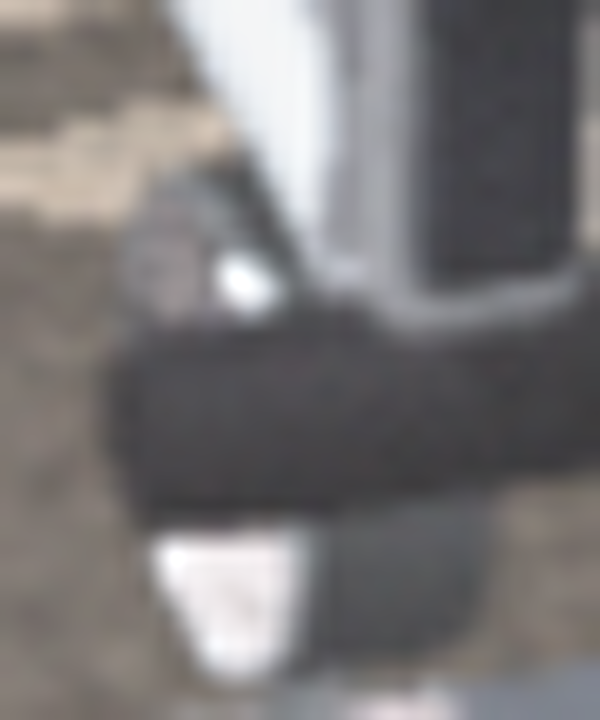

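Emit:
carry_out(
  commands=[
    {"x": 0.0003, "y": 0.004, "z": 0, "rx": 0, "ry": 0, "rz": 0, "fingers": 0},
    {"x": 0, "y": 0, "z": 0, "rx": 0, "ry": 0, "rz": 0, "fingers": 0},
    {"x": 0, "y": 0, "z": 0, "rx": 0, "ry": 0, "rz": 0, "fingers": 0},
  ],
)

```text
time_s: 19.23
ee_pos: [561.7, -335.9, 202.3]
tool_rot: [[0.083, 0.001, -0.997], [0.997, -0.0, 0.083], [-0.0, -1.0, -0.001]]
wrist_force: [1.9, 1.8, 6.9]
grip_width: -0.4
```

```bash
sed -i 's/^cv2.imwrite.*/cv2.imwrite(f"pics\/{sys.argv[1]}.png",p[:,:,::-1])/' avg.py; python3 avg.py p6; python3 - <<'E'
from h import *
crop('p6',268,196,298,232,20)
E
```

```text
20.0333 [ 561.7  -335.94  202.58] [0.01 0.01 0.03] [0.81 2.02 7.12] [ -1.434 -38.535 -31.794  -0.577  -0.052   0.   ]
```

View pics/p6_c268_196.png

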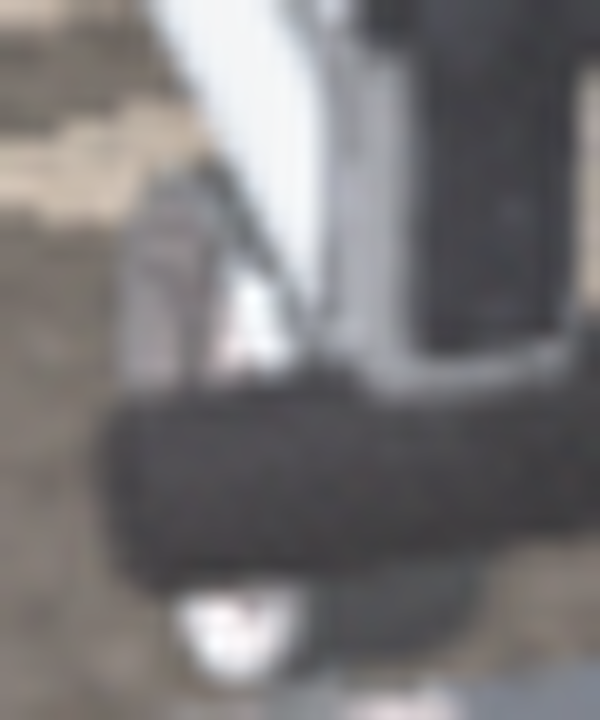

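```bash
cat > ov.py <<'E'
from h import *
import sys
tag,dx,dy=sys.argv[1],float(sys.argv[2]),float(sys.argv[3])
A=cv2.imread(f'pics/{tag}.png')[194:232,270:292].astype(float)
A=np.clip((A-40)*255/190,0,255).astype(np.uint8)
S=15
I0=cv2.resize(A,None,fx=S,fy=S,interpolation=cv2.INTER_CUBIC);I=I0.copy()
s,c=np.sin(-.083),np.cos(-.083);R=np.array([[c,-s,0],[s,c,0],[0,0,1]]);o=np.array([606,-215.5,0])
def P(y,z): return tuple(np.round((px('side',o+R@np.array((-12,y,106+z)))-[270+dx-.5,194+dy-.5])*S).astype(int))
for t in np.linspace(0,6.28,120): cv2.circle(I,P(30*np.cos(t),30*np.sin(t)),1,(0,255,0),-1)
for h,col in ((1.36,(255,0,0)),(1.86,(255,255,0)),(2.36,(0,0,255)),(2.86,(255,0,255))):
    a=h-2.36 # clockwise from up; right = -y
    cv2.line(I,P(0,0),P(-24*np.sin(a),24*np.cos(a)),col,1)
cv2.imwrite(f'pics/ov_{tag}.png',np.hstack([I0,I]))
E
python3 ov.py p6 0 0
```

```text
(no output)
```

View pics/ov_p6.png

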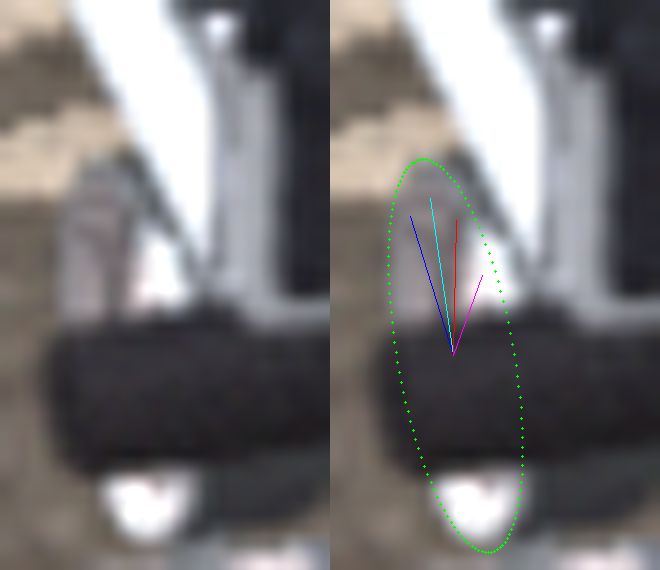

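```bash
python3 ov.py p5 0 0
```

```text
(no output)
```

View pics/ov_p5.png

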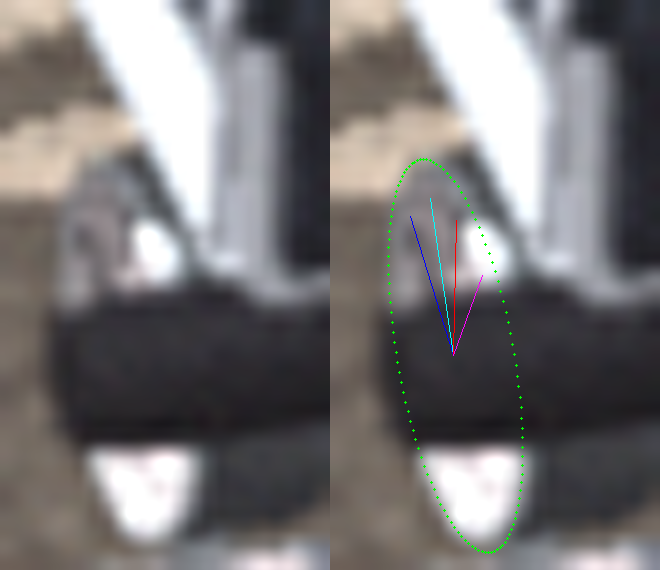

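Emit:
carry_out(
  commands=[
    {"x": 0.0002, "y": 0.0022, "z": 0, "rx": 0, "ry": 0, "rz": 0, "fingers": 0},
    {"x": 0, "y": 0, "z": 0, "rx": 0, "ry": 0, "rz": 0, "fingers": 0},
    {"x": 0, "y": 0, "z": 0, "rx": 0, "ry": 0, "rz": 0, "fingers": 0},
  ],
)

```text
time_s: 20.28
ee_pos: [561.7, -335.7, 200.4]
tool_rot: [[0.083, 0.001, -0.997], [0.997, -0.0, 0.083], [-0.0, -1.0, -0.001]]
wrist_force: [1.3, 3.0, 8.5]
grip_width: -0.5
```

```bash
python3 avg.py p7;python3 ov.py p7 0 0
```

```text
21.0833 [ 561.73 -335.67  200.48] [0.01 0.01 0.02] [1.05 2.44 7.56] [ -1.571 -38.328 -31.691  -0.628  -0.137   0.   ]
```

View pics/ov_p7.png

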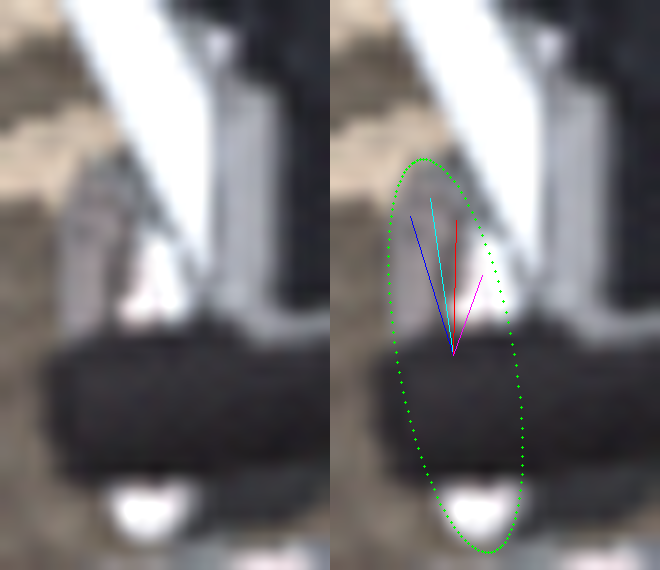

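```bash
python3 - <<'E'
from h import *
for t in ('p5','p6','p7'):
    a=cv2.imread(f'pics/{t}.png').mean(2)
    print(t,'cols 272..284')
    for v in range(204,217): print(v,a[v,272:285].astype(int))
s,c=np.sin(-.083),np.cos(-.083);R=np.array([[c,-s,0],[s,c,0],[0,0,1]]);o=np.array([606,-215.5,0])
for h in (1.5,1.8,2.0,2.2,2.36,2.5):
    al=h-2.36;print(h,[np.round(px('side',o+R@np.array((-12,-q*np.sin(al),106+q*np.cos(al)))),1).tolist() for q in (8,14,20,24)])
E
```

```text
p5 cols 272..284
204 [185 182 188 165 162 141 111 114 192 234 244 238 180]
205 [188 192 185 148 136 133 121 100 141 221 241 236 178]
206 [179 186 166 141 140 137 144 120 113 196 235 232 179]
207 [128 135 137 133 134 131 136 129 105 145 217 227 174]
208 [112 115 131 141 143 141 120 154 132 118 196 219 172]
209 [116 115 132 117 135 146 144 237 220 150 150 185 161]
210 [113 112 132 117 124 141 144 228 250 208 143 183 175]
211 [112 114 139 141 124 138 151 208 251 217 144 155 193]
212 [114 118 142 149 121 140 176 182 204 171 118 103 131]
213 [117 121 144 149 115 106 124 116 112 105  87  78  80]
214 [114 104 118 113  90  80  82  79  81  78  79  77  76]
215 [108  87  86  82  79  80  79  79  80  80  79  81  82]
216 [111  86  76  79  81  80  81  80  80  82  80  80  81]
p6 cols 272..284
204 [184 182 187 164 162 140 114 153 224 243 246 240 181]
205 [188 192 184 147 136 135 121 119 200 238 245 239 182]
206 [178 186 165 143 141 140 142 123 156 225 243 237 181]
207 [127 136 137 134 131 132 136 129 124 201 237 233 172]
208 [112 117 130 140 142 139 120 140 130 155 222 224 159]
209 [114 116 133 129 1
[... 927 characters left out ...]
[116 118 142 150 147 113 135 199 240 226 170 168 154]
213 [120 120 144 153 149 117 151 220 224 236 190 151 160]
214 [113 115 144 154 148 130 204 235 215 231 176 122 141]
215 [115 119 143 151 129 107 150 163 138 148 116  86  99]
216 [119 120 124 114  95  85  92  89  82  80  80  76  79]
1.5 [[276.9, 213.9], [276.2, 211.4], [275.6, 209.0], [275.1, 207.3]]
1.8 [[277.1, 213.7], [276.7, 211.1], [276.3, 208.5], [276.0, 206.7]]
2.0 [[277.3, 213.8], [277.1, 211.2], [276.8, 208.6], [276.6, 206.9]]
2.2 [[277.6, 214.0], [277.5, 211.5], [277.4, 209.1], [277.3, 207.4]]
2.36 [[277.8, 214.2], [277.8, 211.9], [277.9, 209.7], [277.9, 208.1]]
2.5 [[277.9, 214.5], [278.1, 212.4], [278.3, 210.4], [278.4, 209.0]]
```

```bash
python3 - <<'E'
from h import *
p,d=grab('top','topF'); p,d=grab('side','sideF'); s=r.sense();print(s['time_s'],np.round(s['ee_pos'],2),np.round(s['wrist_force'],1))
a=p.mean(2)
for v in range(208,215): print(v,a[v,272:285].astype(int))
A=cv2.imread('pics/sideF.png');cv2.imwrite('pics/sideFx.png',cv2.resize(A[120:340,150:400],None,fx=3,fy=2.7,interpolation=cv2.INTER_CUBIC))
E
```

```text
21.1833 [ 561.75 -335.69  200.53] [1.1 3.2 7.3]
208 [112 130 137 140 143 141 120 139 141 201 235 226 155]
209 [116 116 132 130 142 146 130 167 178 175 220 220 156]
210 [112 111 136 141 146 128 123 180 243 207 205 213 162]
211 [111 111 139 150 149 118 134 196 248 217 176 200 164]
212 [116 118 141 151 149 111 135 200 240 226 169 168 154]
213 [120 120 144 151 148 118 151 219 225 236 190 150 161]
214 [113 116 144 152 148 129 206 235 215 231 177 121 140]
```

View pics/sideFx.png

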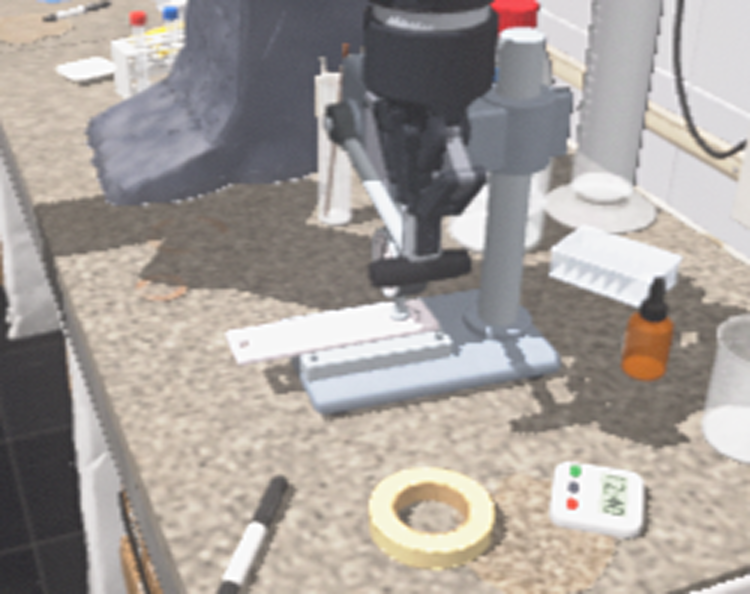

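The bar lies flat with the foot resting on it, in this picture at about (400,312). The marker, tape and timer have not moved. The hand is upright and steady, in source columns 277–278, rows 209–214. Handing in.

```bash
python3 -c "
from h import *
print(order.finish_job())"
```

```text
the job is handed in; nothing more can be done
None
```

I slid the bar under the foot ringed end first, laid it flat on the table and let go. Then I pressed the lever down by its grip with shut fingers until the dial hand stood about straight up. I handed the job in at about 21 s with the arm still holding it there.

**Dial hand:** The grip height puts the hand at about 2.4 rad against 2.36 wanted. The side picture agrees, with the hand upright to roughly ±0.15 rad. The dial's centre is hidden behind the grip in that view, so only the upper part of the hand could be read. I came down in small steps, and the hand never read past this point. The push was about 7.5 N.

**Ring under the foot:** My measurements of the ring's centring disagree a little. The top view gives about 1 mm to the right. The side view gives about 1–2 mm short and 1–4 mm to the right, with blurred edges. I judged this close enough and did not grip the bar again.

**Bystanders:** The timer, marker and tape roll were not touched and look unmoved in the last picture.

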